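# Set up the ribbon winder: core, flange, counter to zero

### The job

Get the ribbon winder ready for a new reel: take the white core from the blue bin and lower it over the winder's spindle until it is fully home, its notches down over the brass drive pin, then lower the black flange, hub upward, over the spindle onto the core. Turn the counter knob on the winder's head back clockwise to its zero stop before you finish. Lower both parts by hand rather than letting them drop down the spindle, and leave the marker, the pin tin, the glue stick and the jar where they are.

Things in the scene. Friction and masses are not known exactly. Their poses are not given: they have to be found in the camera images.
- winder: Ribbon winder, fixed: dark grey base plate 262 x 118 x 16 mm. Origin on the spindle axis at table height; x points from the spindle back to the measuring head, z up. The head is a box 88 x 92 mm, 109 mm high, its centre 130 mm behind the spindle axis, two nip rollers (67 mm high) before it, the counter dial on its top. An 87 mm high blue cash box stands to its left.
- spindle_seat (a point): Where the core must sit: on the spindle axis at the top face of the aluminium turntable (108 mm across, 32 mm above the table). z up along the spindle, x along the brass drive pin, which is 8 mm thick and 62 mm long and crosses the foot of the post, its top 8.5 mm above the turntable. Turntable, post and pin turn together; they start at some angle.
- spindle_top (a point): Tip of the steel spindle post on its axis, 104 mm above the turntable, 136 mm above the table. The post is 39 mm in diameter, its last 14 mm tapering to 29 mm. It fills the bore of the core and flange, so a finger in the bore cannot go down with it. With the core home 24 mm of post stands above the core.
- spindle (a joint): Angle of turntable, post and drive pin relative to the winder (rad, anticlockwise from above, stops at -1.5 and 1.5), held by a drag brake of 0.12 N m. At 0 the pin lies along the winder's x. Its final angle does not matter.
- core: White ribbon core: a tube 60 mm outside, 42 mm bore, 80 mm long, about 0.12 kg, standing in the blue bin. Origin: centre of its lower end, z up. Each end has two notches facing each other through the wall, 11 mm deep, about 15 mm wide, on the core's +x and -x. They go over the drive pin, either half turn, up to 0.1 rad off; else it stops 8 mm too high.
- core_mid (a point): Centre of the core, on its axis 40 mm from either end; axes as the core's. In the bin only its front wall can be pinched (one finger in the bore, one in the gap before it); to go down the spindle it must be held round the outside, so stand it on the table and take it again; the table in front, between winder and flange, is clear.
- core_bin: Blue open bin, fixed, 108 mm deep (x) x 76 mm wide x 84 mm high, walls and floor 4 mm. Origin: centre of its underside. The low front (36 mm) is at -x; the sides reach full height 32 mm behind it. The core stands on its floor near the back, its top level with the side and back walls, 4 mm from each side, about 35 mm free before it.
- flange: Black flange, about 0.12 kg, lying on the table hub upward: a disc 110 mm across and 6 mm thick, its round hub 56 mm across reaching 30 mm above the underside, bore 42 mm right through. Origin: centre of its underside, z up through the hub. Take it by the hub. Its yaw does not matter.
- counter_knob (a joint): Angle of the counter knob from its zero stop (rad): 0 at the stop, grows anticlockwise seen from above, up to 1.75. Turn it clockwise to reset; light friction (0.04 N m), it stays where it is left.
- counter_grip (a point): Grip point of the counter knob, on its axis, 134.5 mm above the table. The knob is a black upright bar 44 mm long, 12 mm thick, from 15 mm below to 11 mm above this point, on a round foot 42 mm across whose top is 14 mm below it. -x points along the bar to its red pointer end; at zero it points to the red tick, straight toward the spindle.
- press_grip (a point): Middle of the red lever grip of the green hand press (fixed, do not touch): it stands 330 to 430 mm above the table, the press's base 24 mm. Carry parts round the front (-x) side of it, low or well clear.
- marker_black: Black felt marker, 132 x 14 x 16 mm, lying in front of the press; leave it. Origin under its middle, y along it.
- pin_tin: Round pin tin, red lid, 62 mm across, 25 mm high; leave it. Origin under its centre.
- glue_stick: Standing glue stick, orange cap, 24 mm across, 86 mm high, behind the bin; leave it. Origin under its centre.
- snap_jar_0: Small white screw jar, 34 mm across, 44 mm high; leave it. Origin under its centre.

How it is judged:
By the outcome, as a careful person would: the job done as asked, in the order asked, and still so for the second after the job is handed in, with the robot touching nothing.
It also fails if it takes over 72 s, if anything falls off the work surface, if the arm or the gripper's body presses on something with over 40 N, if the wrist force passes 120 N, or if a joint passes its speed limit or range.

### The arm

A 6-joint arm with a two-finger parallel gripper is mounted at the origin on a cart in front of the work surface, level with it; the furniture and walls round the work are solid. World frame = base frame: x ahead of the robot, y to its left, z up, the work surface at z = 0. Lengths are in mm, angles in rad, forces in N, time in s.
With the tool pointing down it reaches from about 300 to 750 mm from the base axis. Payload 8.5 kg.
Tool frame: the origin (TCP) lies at the very end of the fingers, on their centre line; the grasp point (between the pads) lies 19 mm behind it; z points along the fingers, y is the line along which they close (so a half turn about z gives the same grasp; the last joint's range is limited). The gripper opens to 88 mm and grips with 3 to 60 N. Pads are 18 mm wide; open, the fingers measure 123 mm over their backs; the gripper's body (75 mm by 187 mm) begins 45 mm behind the grasp point.
Start: joints at [0.948, 0.381, 1.297, -0, 1.464, -0.215], TCP at [218.114, 504.882, 204.348] pointing down, gripper open.
Joint ranges: [-3.11, 3.11], [-0.89, 2.33], [0.22, 2.48], [-1.42, 4.56], [0.17, 2.85], [-2.88, 2.88]. Speed limits (rad/s): [2.39, 2.39, 3.14, 3.14, 3.14, 3.14].

### API

Orientations are given as a rotation vector (axis times angle).
In Python, from station import get_obs, grab_frame, camera_model, sign_off gives the robot as it stands. The module is installed in compiled form; this text tells all that it offers.
- The arm moves only by the tool carry_out, never from a script. Its argument "series" is one flat list of numbers, 7 for each row, row after row: the shift along the tool's x, y, z in units of 40 mm (1.0 is 40 mm), then the turn, a rotation vector about the tool's x, y, z in units of 6 degrees (1.0 is 6 degrees), then the opening, from 0 (shut) to 1 (fully open). A call has 1 to 10 rows; each row shifts and turns the commanded pose from where the row before left it, along the tool's axes as they then stand; what a row does not reach is not made up. A row lasts 1/8 s, in which the tool goes at most 62.5 mm and 10.7 degrees, less where a joint would pass 70% of its speed; a pose out of reach is approached as far as the arm can. A call with a number of a shift or a turn outside -1 to 1 is refused whole. A call with a gripper value outside its range is refused whole. The fingers move at their own pace and stop on an object; "newtons" is the grip in N (left out, the last holds). Time passes only in rows, so rows that do not move let the fingers close. It gives the time, the measured TCP pose, the force, the opening and the grip force at its end, in the units of the state.
- get_obs(): the state, without advancing time (a new reading comes with each control period).
- grab_frame(name): name is "scene" or "top"; returns the picture (384x512x3 uint8, red, green, blue); there is no depth.
- camera_model(name): a dict with "fx", "fy", "cx", "cy" (pixels), "R" (3x3) and "t" (3): a world point X has camera coordinates R X + t. Camera axes: x right, y down, z forward; pixel columns grow to the right and rows downward; lengths in mm; the calibration is good to about 2 mm. A picture is of the moment at which its call begins. camera_model takes no time and is no camera call.
- sign_off(): hands the job in; it is judged then, once.
The state is a dict: "time_s": time; "joint_pos": joint angles; "joint_velocities": joint speeds; "joint_torque": joint torques, N m; "eef_pos": TCP position; "ee_rot": TCP orientation; "force": force on the tool from outside, world axes, zero at the start; "wrist_torque": the same for the moment, N m; "grip_width": finger opening in mm; "gripper_force": force on a finger pad.
Only numpy, scipy, OpenCV 4.12 (cv2) and the standard library are available. Lean on these libraries where they do the work, as an engineer would, in place of code of your own. Each camera call takes 0.05 s, during which the arm holds its last target. There are 200 camera calls.

## Working session

There is one attempt and no reset: what is moved stays moved. The work goes in short steps, Python scripts to look and compute and a tool call to move; the robot and the scene stay as the last step left them, time stands still between calls to the robot, and variables do not carry over. Pictures are saved under pics/ and viewed, at most 10 in all, crops included, and the job is handed in when it is done.

Besides the shell and the picture viewer there is one more tool, called after "Call:" as name(argument=value, ...) on one line, values as JSON. carry_out: Moves the arm, as the interface text tells. Its arguments: {"type":"object","properties":{"series":{"type":"array","items":{"type":"number","minimum":-1,"maximum":1}},"newtons":{"type":"number"}},"required":["series"]}

```bash
mkdir -p pics; cat > h.py <<'E'
import numpy as np, cv2
from station import *
def save(n,f): cv2.imwrite(f'pics/{f}.png',cv2.cvtColor(grab_frame(n),cv2.COLOR_RGB2BGR))
def ray(n,u,v,z):
    c=camera_model(n);R=np.array(c['R']);t=np.array(c['t'])
    o=-R.T@t; d=R.T@np.array([(u-c['cx'])/c['fx'],(v-c['cy'])/c['fy'],1])
    return o+d*(z-o[2])/d[2]
def proj(n,X):
    c=camera_model(n);p=np.array(c['R'])@np.array(X)+np.array(c['t'])
    return np.array([c['fx']*p[0]/p[2]+c['cx'],c['fy']*p[1]/p[2]+c['cy']])
E
python3 - <<'E'
from h import *
s=get_obs();print(s)
for n in('scene','top'):
    save(n,n+'0');c=camera_model(n);print(n,-np.array(c['R']).T@np.array(c['t']),c['R'],c['fx'])
E
```

```text
{'time_s': 0.0, 'joint_pos': array([ 9.47706122e-01,  3.81182712e-01,  1.29824642e+00,  3.77416161e-05,
        1.46360775e+00, -2.15285048e-01]), 'joint_velocities': array([-0.00074948, -0.00050182, -0.00079136, -0.00046565, -0.00027497,
       -0.00049464]), 'joint_torque': array([ 1.19868691e-03, -4.37925589e+01, -2.24552804e+01,  7.14223436e-02,
        3.52926669e-02, -7.29134854e-05]), 'eef_pos': array([217.91674263, 504.63129559, 203.74978314]), 'ee_rot': array([-6.36029394e-01, -3.07589962e+00,  2.04776726e-03]), 'force': array([ 0.65268226,  0.06655098, -0.48977539]), 'wrist_torque': array([-0.02984476, -0.01740081, -0.02868619]), 'gripper_force': 0.0, 'grip_width': 88.06702987309177}
scene [  -25.98337143 -1078.34447383   774.05675786] [[ 0.86828215 -0.49561846  0.02117666]
 [-0.1959924  -0.38195234 -0.90316077]
 [ 0.45571163  0.78004791 -0.42877985]] 499.44686557582384
top [ 416.08882702  -79.10600777 1557.82380748] [[ 0.00885226 -0.99994605  0.00543403]
 [-0.99384853 -0.00939795 -0.11034843]
 [ 0.11039354 -0.00442377 -0.99387811]] 390.70461731961325
```

View pics/scene0.png

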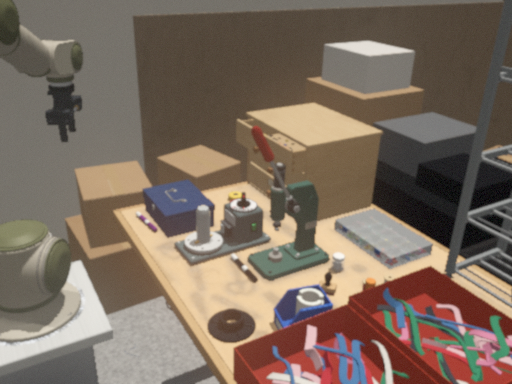

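View pics/top0.png

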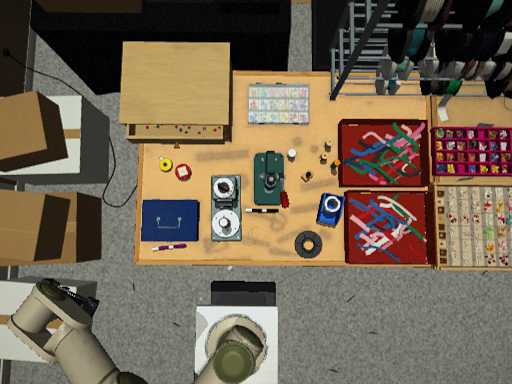

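View crops.

The top view shows the spindle at about (226,222), knob (223,187), bin with core (330,208) and flange (308,244). The scene view shows the same: spindle (203,225), knob (243,205), core (311,297), flange (232,324). Zooming in.

```bash
python3 - <<'E'
import cv2
a=cv2.imread('pics/top0.png');cv2.imwrite('pics/c1.png',cv2.resize(a[165:265,205:350],None,fx=5.5,fy=5.5,interpolation=cv2.INTER_CUBIC))
a=cv2.imread('pics/scene0.png');cv2.imwrite('pics/c2.png',cv2.resize(a[180:345,170:360],None,fx=3.6,fy=3.6,interpolation=cv2.INTER_CUBIC))
E
```

```text
(no output)
```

View pics/c1.png

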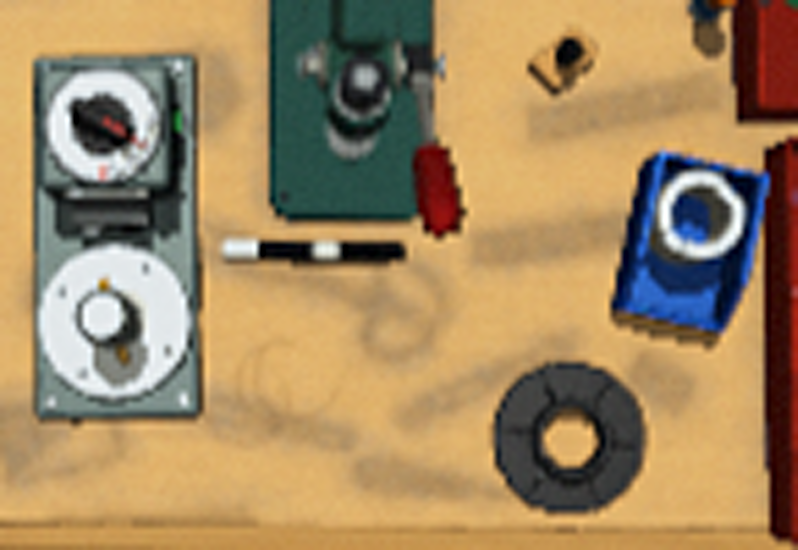

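View pics/c2.png

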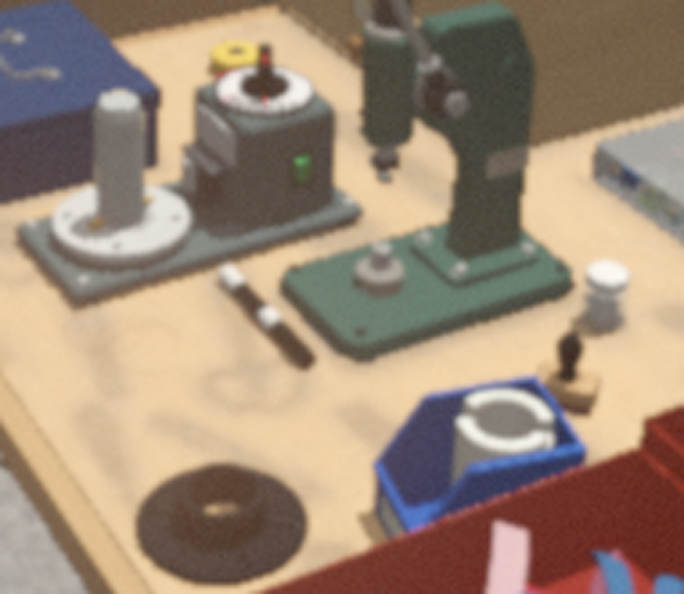

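The crops show the turntable at about c1 (115,322), post tip (104,316), pin ends (104,284)/(124,357), flange (570,438), core rim (700,213), and bin front edge (615,320)–(720,340). The knob's red pointer is toward (125,130). Next I fit shapes.

```bash
cat > m.py <<'E'
from h import *
def load(n,f,x0,y0,x1,y1,k=6):
    a=cv2.imread(f'pics/{f}.png')[y0:y1,x0:x1]
    return cv2.resize(a,None,fx=k,fy=k,interpolation=cv2.INTER_CUBIC)
def fit(n,f,box,test,z,k=6,hull=True,largest=0):
    a=load(n,f,*box,k); b=cv2.cvtColor(a,cv2.COLOR_BGR2HSV).astype(int)
    m=test(b[...,0],b[...,1],b[...,2]).astype(np.uint8)*255
    m=cv2.morphologyEx(m,cv2.MORPH_OPEN,np.ones((k,k)))
    cs,_=cv2.findContours(m,cv2.RETR_EXTERNAL,cv2.CHAIN_APPROX_NONE)
    c=sorted(cs,key=cv2.contourArea)[-1-largest]
    if hull:c=cv2.convexHull(c)
    P=(c[:,0,:]+.5)/k-.5+np.array(box[:2])
    W=np.array([ray(n,u,v,z)[:2] for u,v in P]).astype(np.float32)
    return W,P
def circ(W):
    A=np.c_[2*W,np.ones(len(W))];s=np.linalg.lstsq(A,(W**2).sum(1),rcond=None)[0]
    return s[:2].round(1),round(float(np.sqrt(s[2]+s[0]**2+s[1]**2)),1)
E
python3 - <<'E'
from m import *
dark=lambda h,s,v:(v<100)
white=lambda h,s,v:(s<40)&(v>165)
blue=lambda h,s,v:(h>100)&(h<130)&(s>130)
print('flange top z3',circ(fit('top','top0',(290,228,326,262),dark,3)[0]))
print('flange scene z6',circ(fit('scene','scene0',(200,300,262,350),lambda h,s,v:v<95,4)[0]))
print('turntable top',circ(fit('top','top0',(208,206,243,242),white,32)[0]))
print('turntable rect',cv2.minEnclosingCircle(fit('top','top0',(208,206,243,242),white,32)[0]))
print('turnt scene',circ(fit('scene','scene0',(180,228,226,255),white,32)[0]))
print('core top',circ(fit('top','top0',(318,190,346,216),white,88)[0]))
print('core scene',circ(fit('scene','scene0',(290,284,326,300),white,88)[0]))
print('dial',circ(fit('top','top0',(210,175,237,200),white,110)[0]),circ(fit('scene','scene0',(228,196,258,214),white,110)[0]))
for z in(84,36): 
  r=cv2.minAreaRect(fit('top','top0',(312,188,348,230),blue,z)[0]);print('bin',z,r,cv2.boxPoints(r).round())
def px(x,y): return (x+.5)/5.5-.5+205,(y+.5)/5.5-.5+165
for nm,x,y,z in[('tip',104,316,136),('pinA',104,284,40),('pinB',124,357,40),('binFL',615,320,36),('binFR',720,340,36),('binBL',660,155,84),('binBR',768,178,84),('plTL',35,57,16),('plTR',197,57,16),('plBL',35,418,16),('plBR',202,418,16),('knob',100,120,145),('pointer',127,130,140),('jar',660,0,0)]: print(nm,ray('top',*px(x,y),z)[:2].round(1))
def ps(x,y): return (x+.5)/3.6-.5+170,(y+.5)/3.6-.5+180
for nm,x,y,z in[('tip',119,98,136),('pinA',147,203,40),('pinB',95,224,40),('knobredtop',265,47,145),('nA',463,421,88),('nB',548,425,88),('dialtick',265,100,110)]: print('sc',nm,ray('scene',*ps(x,y),z)[:2].round(1))
E
```

```text
flange top z3 (array([ 387.2, -280. ]), 54.4)
flange scene z6 (array([ 389.4, -294.3]), 42.8)
turntable top (array([467.3,  45.3]), 54.2)
turntable rect ((467.3165588378906, 45.329742431640625), 55.02647018432617)
turnt scene (array([471.2,  44.4]), 55.4)
core top (array([ 541.5, -360.7]), 29.6)
core scene (array([ 550.6, -358.1]), 25.9)
dial (array([597.4,  49. ]), 37.8) (array([606.1,  56.4]), 39.7)
bin 84 ((523.6233520507812, -355.2662658691406), (89.1341781616211, 115.0079116821289), 77.9145736694336) [[ 458. -387.]
 [ 571. -411.]
 [ 589. -324.]
 [ 477. -300.]]
bin 36 ((527.1256713867188, -364.26031494140625), (92.037109375, 118.75358581542969), 77.91454315185547) [[ 459. -397.]
 [ 576. -422.]
 [ 595. -332.]
 [ 479. -307.]]
tip [467.1  43.7]
pinA [493.1  52.4]
pinB [441.9  37.4]
binFL [ 471.1 -308.9]
binFR [ 457.7 -383.1]
binBL [ 583.4 -333.6]
binBR [ 568.1 -408. ]
plTL [658.3 107.6]
plTR [659.5  -9.8]
plBL [398.5 101.8]
plBR [399.5 -17.1]
knob [596.3  48. ]
pointer [590.4  30.4]
jar [ 707.8 -349.2]
sc tip [474.1  50. ]
sc pinA [493.7  44.6]
sc pinB [444.4  34.6]
sc knobredtop [608.2  61.5]
sc nA [ 519.4 -355.5]
sc nB [ 563.4 -383.5]
sc dialtick [596.5  39.3]
```

Call:
carry_out(series=[-0.85,-1,0,0,0,0,0.36,-0.85,-1,0,0,0,0,0.36,-0.85,-1,0,0,0,0,0.36,-0.85,-1,0,0,0,0,0.36,-0.85,-1,0,0,0,0,0.36,-0.85,-1,0,0,0,0,0.36,-0.85,-1,0,0,0,0,0.36,-0.85,-1,0,0,0,0,0.36,-0.85,-1,0,0,0,0,0.36,-0.85,-1,0,0,0,0,0.36])

```text
time_s: 1.35
eef_pos: [371.7, 1.1, 204.3]
ee_rot: [0.637, 3.076, 0.0]
force: [1.0, -0.2, 0.6]
grip_width: 31.6
gripper_force: 0.0
```

Call:
carry_out(series=[-0.85,-1,0,0,0,0,0.36,-0.85,-1,0,0,0,0,0.36,0,0,0,0,0,1,0.36,0,0,0,0,0,1,0.36,0,0,0,0,0,1,0.36,0,0,0,0,0,1,0.36,0,0,0,0,0,1,0.36,0,0,0,0,0,1,0.36,0,0,0,0,0,1,0.36,0,0,0,0,0,1,0.36])

```text
time_s: 2.6
eef_pos: [402.1, -97.5, 204.1]
ee_rot: [-1.837, -2.548, 0.0]
force: [-0.6, 0.7, 0.9]
grip_width: 31.6
gripper_force: 0.0
```

Call:
carry_out(series=[0,0,0,0,0,1,0.36,0,0,0,0,0,1,0.36,0,0,0,0,0,1,0.36,0,0,0,0,0,1,0.36,0,0,0,0,0,1,0.36])

```text
time_s: 3.22
eef_pos: [402.1, -97.4, 204.1]
ee_rot: [-2.433, -1.986, 0.0]
force: [-0.1, -0.6, -0.2]
grip_width: 31.9
gripper_force: 0.0
```

```bash
cat >> h.py <<'E'
from scipy.spatial.transform import Rotation as Ro
def to(*tgts,psi=None):
    "totals of consecutive moves in tool units; targets in world; psi= tool y angle reached first"
    s=get_obs();R=Ro.from_rotvec(s['ee_rot']).as_matrix();p=s['eef_pos']
    a=np.arctan2(R[1,1],R[0,1]);print('t',round(s['time_s'],2),'p',p.round(1),'psi',a.round(3),'zaxis',R[:,2].round(3),'w',round(s['grip_width'],1),'F',s['force'].round(1),'g',round(s['gripper_force'],1),'j',s['joint_pos'].round(2))
    if psi is not None:
        d=(a-psi+np.pi/2)%np.pi-np.pi/2; print('turn z',(np.degrees(d)/6).round(2),'j6 after',(s['joint_pos'][5]+d).round(2))
        R=R@Ro.from_rotvec([0,0,d]).as_matrix()
    for t in tgts:
        print('->',t,(R.T@(np.array(t)-p)/40).round(3)); p=np.array(t)
E
python3 - <<'E'
from h import *
to((440,-260,190),(516.5,-355.6,150),(516.5,-355.6,50),psi=-.2)
x,y=437/5.5+205,190/5.5+165
print('lever',ray('top',x,y,380),proj('scene',ray('top',x,y,380)))
E
```

```text
t 3.23 p [402.1 -97.4 204.1] psi -0.202 zaxis [-0.001  0.    -1.   ] w 31.9 F [-0.1 -0.6 -0.2] g 0.0 j [-0.53  0.14  1.64  0.    1.36 -0.32]
turn z -0.02 j6 after -0.33
-> (440, -260, 190) [-3.795  1.736  0.351]
-> (516.5, -355.6, 150) [-1.963  2.35   0.998]
-> (516.5, -355.6, 50) [-1.0e-03  2.0e-03  2.5e+00]
lever [ 528.00285215 -160.61450793  380.        ] [260.59999788 144.4501759 ]
```

Call:
carry_out(series=[-0.95,0.43,0.09,0,0,0,0.36,-0.95,0.43,0.09,0,0,0,0.36,-0.95,0.43,0.09,0,0,0,0.36,-0.95,0.45,0.08,0,0,0,0.36,-0.65,0.78,0.33,0,0,0,0.36,-0.65,0.78,0.33,0,0,0,0.36,-0.66,0.79,0.34,0,0,0,0.36,0,0,0.4,0,0,0,0.36,0,0,0,0,0,0,0.36])

```text
time_s: 4.35
eef_pos: [516.4, -354.6, 132.8]
ee_rot: [-2.427, -1.988, 0.001]
force: [0.5, 0.9, 0.0]
grip_width: 31.8
gripper_force: 0.0
```

```bash
python3 - <<'E'
from h import *
to((516.5,-355.6,50))
save('scene','s1');save('top','t1')
a=cv2.imread('pics/scene0.png')[278:325,270:340];b=cv2.imread('pics/s1.png')[258:325,270:340];c=cv2.imread('pics/t1.png')[180:230,310:350]
cv2.imwrite('pics/c3.png',np.hstack([cv2.resize(i,(260,260*i.shape[0]//i.shape[1]//1),interpolation=cv2.INTER_CUBIC)[:170] if 0 else cv2.resize(i,(260,248),interpolation=cv2.INTER_CUBIC) for i in(a,b,c)]))
E
```

```text
t 4.35 p [ 516.4 -354.6  132.8] psi -0.198 zaxis [-0.003  0.003 -1.   ] w 31.8 F [0.5 0.9 0. ] g 0.0 j [-0.79  0.57  1.18  0.    1.39 -0.59]
-> (516.5, -355.6, 50) [-0.028  0.014  2.069]
```

View pics/c3.png

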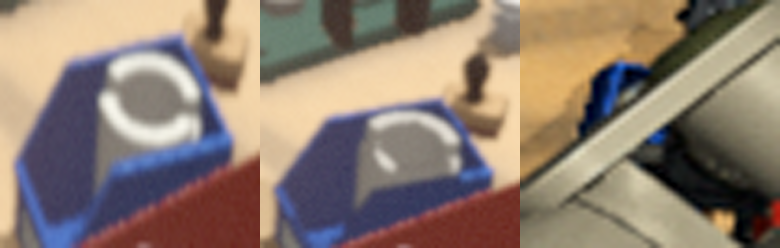

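The panels show the core rim with breaks (notches) at about (106,90) and (193,90), and the fingertips above the bin in the middle panel at (340,30) and (410,30). I'm checking the projection.

```bash
python3 - <<'E'
from h import *
p=get_obs()['eef_pos'];y=np.array([np.cos(-.2),np.sin(-.2),0])
for r in(-33,-16,16,33): print(r,proj('scene',p+r*y).round(1))
c=np.array([541.5,-360.7,88]);print('core',proj('scene',c))
A=ray('scene',298.3,295,88);B=ray('scene',321.7,295,88);print(A,B,np.arctan2(*(B-A)[1::-1]))
for u,v in((60/3.714+270,48/5.277+278),(182/3.714+270,35/5.277+278),(15/3.714+270,160/5.277+278)):print(ray('scene',u,v,84),ray('scene',u,v,36))
E
```

```text
-33 [284.4 281.8]
-16 [291.7 280.5]
16 [305.3 278. ]
33 [312.4 276.7]
core [307.77580763 294.95099538]
[ 522.7141887  -350.85852215   88.        ] [ 568.89476706 -375.54274505   88.        ] -0.490877043772273
[ 517.91564595 -309.21067978   84.        ] [ 555.74898724 -255.71012103   36.        ]
[ 590.30790969 -337.15362763   84.        ] [ 633.17682033 -285.59676624   36.        ]
[ 453.39664902 -360.30978649   84.        ] [ 486.74208143 -310.36365583   36.        ]
```

```bash
python3 - <<'E'
from h import *
print(proj('scene',(217.9,504.6,203.7)))
a=cv2.imread('pics/s1.png')[180:320,250:380]
b=cv2.imread('pics/scene0.png')[90:150,35:100]
a=cv2.resize(a,None,fx=4,fy=4,interpolation=cv2.INTER_CUBIC);b=cv2.resize(b,None,fx=4,fy=4,interpolation=cv2.INTER_CUBIC)
b=np.vstack([b,np.zeros((320,260,3),np.uint8)]);cv2.imwrite('pics/c4.png',np.hstack([a,b]))
E
```

```text
[ 69.11202182 146.6642147 ]
```

View pics/c4.png

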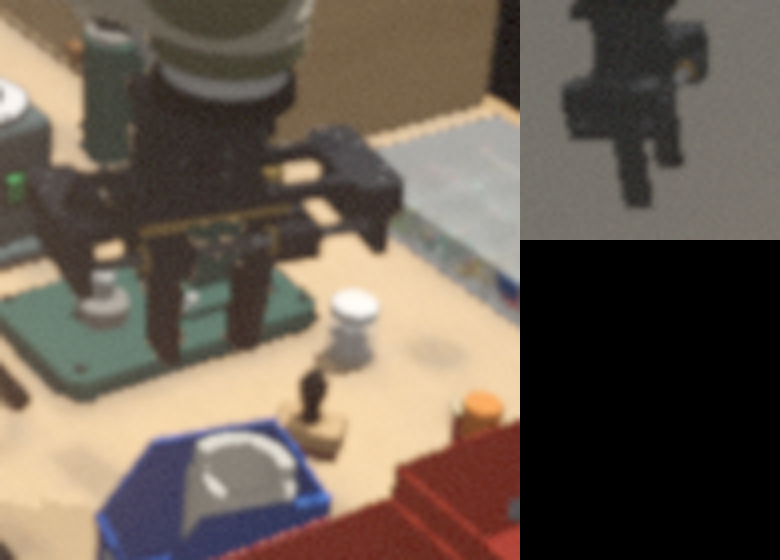

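The fingertips appear at (291,270) and (311,266), about 11 px above the prediction. I'm checking whether that comes from the calibration or from a real height offset.

```bash
python3 - <<'E'
from h import *
for z in(0,100,200,300):print(z,proj('scene',(0,0,z)).round(),proj('top',(0,0,z)).round())
a=cv2.imread('pics/top0.png')[260:384,0:290]
a=cv2.resize(a,None,fx=2.7,fy=2.7,interpolation=cv2.INTER_CUBIC)
p=np.array((217.9,504.6,203.7));y=np.array([.397,.918,0])
def mk(im,P,k,o,c):
    q=((proj(*P)-o)*k).astype(int);cv2.drawMarker(im,tuple(int(i) for i in q),c,0,10,1)
for r in(-61,-44,44,61): mk(a,('top',p+r*y),2.7,(0,260),(0,0,255))
mk(a,('top',(0,0,0)),2.7,(0,260),(0,255,0));mk(a,('top',(0,0,200)),2.7,(0,260),(255,0,0))
b=cv2.imread('pics/scene0.png')[90:160,20:120];b=cv2.resize(b,None,fx=2.7,fy=2.7,interpolation=cv2.INTER_CUBIC)
for r in(-61,-44,44,61): mk(b,('scene',p+r*y),2.7,(20,90),(0,0,255))
c=cv2.imread('pics/scene0.png')[200:384,0:120];c=cv2.resize(c,None,fx=2.7,fy=1.35)
mk
q=proj('scene',(0,0,0))-(0,200);cv2.drawMarker(c,(int(q[0]*2.7),int(q[1]*1.35)),(0,255,0),0,10,1)
o=np.zeros((590,783,3),np.uint8);o[:334]=a;o[336:336+189,:270]=b;o[336:336+248,300:624]=c
cv2.imwrite('pics/c5.png',o)
E
```

```text
0 [ 30. 309.] [236. 345.]
100 [ 23. 274.] [234. 353.]
200 [ 15. 236.] [232. 362.]
300 [  6. 195.] [230. 372.]Traceback (most recent call last):
  File "<stdin>", line 15, in <module>
ValueError: could not broadcast input array from shape (335,783,3) into shape (334,783,3)
```

```bash
python3 - <<'E'
from h import *
a=cv2.imread('pics/top0.png')[260:384,0:290]
a=cv2.resize(a,None,fx=2.7,fy=2.7,interpolation=cv2.INTER_CUBIC)
p=np.array((217.9,504.6,203.7));y=np.array([.397,.918,0])
def mk(im,P,k,o,c):
    q=(proj(*P)-o)*k;cv2.drawMarker(im,tuple(int(i) for i in q),c,0,10,1)
for r in(-61,-44,44,61): mk(a,('top',p+r*y),2.7,(0,260),(0,0,255))
mk(a,('top',(0,0,0)),2.7,(0,260),(0,255,0))
b=cv2.imread('pics/scene0.png')[90:160,20:120];b=cv2.resize(b,None,fx=2.7,fy=2.7,interpolation=cv2.INTER_CUBIC)
for r in(-61,-44,44,61): mk(b,('scene',p+r*y),2.7,(20,90),(0,0,255))
c=cv2.imread('pics/scene0.png')[200:290,0:120];c=cv2.resize(c,None,fx=2.7,fy=2.7)
o=np.zeros((590,783,3),np.uint8);o[:len(a)]=a;o[336:336+189,:270]=b;o[336:336+243,300:624]=c
cv2.imwrite('pics/c5.png',o)
E
```

```text
(no output)
```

View pics/c5.png

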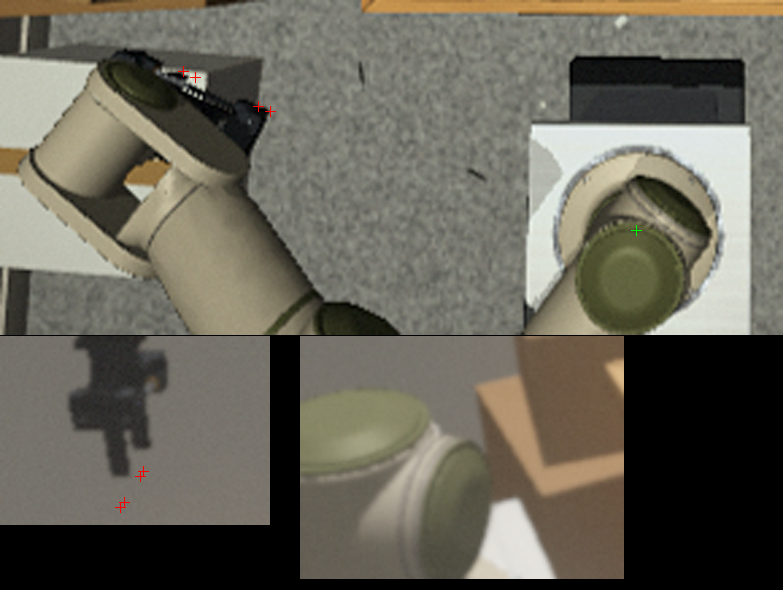

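The scene view marks the tips about 10 px lower than they are seen, while the base and the objects match. I'll descend stepwise and let width and force confirm the height.

Call:
carry_out(series=[0,0,0.5,0,0,0,0.36,0,0,0.5,0,0,0,0.36,0,0,0,0,0,0,0.36])

```text
time_s: 4.82
eef_pos: [516.8, -354.9, 94.4]
ee_rot: [-2.429, -1.99, 0.0]
force: [-0.4, -0.3, 1.0]
grip_width: 31.6
gripper_force: 0.0
```

```bash
python3 - <<'E'
from h import *
to((516.5,-355.6,42))
save('scene','s2')
p=get_obs()['eef_pos'];y=np.array([np.cos(-.2),np.sin(-.2),0])
for r in(-33,-16,16,33): print(r,proj('scene',p+r*y).round(1))
g=cv2.cvtColor(cv2.imread('pics/s2.png'),cv2.COLOR_BGR2HSV)
print('cols 280..319 step 3');
for v in range(262,312,2): print(v,' '.join(f'{g[v,u,0]:3d}/{g[v,u,2]:3d}' for u in range(281,322,4)))
E
```

```text
t 4.83 p [ 516.8 -354.9   94.4] psi -0.198 zaxis [-0.001  0.001 -1.   ] w 31.6 F [-0.4 -0.3  1. ] g 0.0 j [-0.79  0.61  1.24  0.    1.3  -0.59]
-> (516.5, -355.6, 42) [-0.02  -0.002  1.309]
-33 [283.7 296.8]
-16 [290.9 295.4]
16 [304.3 292.9]
33 [311.3 291.5]
cols 280..319 step 3
262  27/ 83  13/ 95  11/ 63  11/ 66  21/ 87  73/127  72/121  12/ 64  12/ 67  21/ 72  30/ 76
264  69/125  18/ 88  10/ 66   8/ 65  25/100  72/128  68/101   4/ 62   4/ 63  19/ 88  17/174
266  70/129  46/ 92  11/ 68  15/ 70  62/112  60/ 97  43/ 74   9/ 63  10/ 59  16/176  17/216
268  70/130  49/ 93   9/ 69  12/ 68  45/ 85  36/ 77  35/ 71  12/ 63   5/ 67  17/213  17/232
270  71/128  46/ 90  13/ 66  11/ 68  27/ 81  18/139  17/142  14/ 61   6/ 61  17/228  17/237
272  62/108  26/ 72  10/ 67  12/ 75  17/188  17/214  15/158   9/ 60   9/ 66  18/236  18/242
274  35/ 86  17/ 74  11/ 71  11/ 94  17/220  17/232  16/156   6/ 65   9/ 72  18/242  18/243
276  19/116  15/136   8/ 71  12/100  17/235  17/239  16/149  12/ 64  14/ 92  18/243  18/244
278  17/209  16/168  11/ 69  10/ 88  17/241  17/241  16/154  11/ 62  16/126  18/244
[... 780 characters left out ...]
 150/104  19/152  16/134  19/134  19/133  17/127  16/143
298   3/164 122/ 94 123/ 93 121/ 94   6/116  19/139  16/135  20/135  15/131  16/126  18/134
300 123/120 124/ 94 123/ 91 121/ 96  12/115  18/128  17/132  16/139  17/131  18/127  16/146
302 125/ 98 123/ 94 124/ 93 122/ 97  12/118  16/130  15/128  19/208  14/131  17/130  18/154
304 124/ 95 125/ 96 122/ 94 121/ 94  14/123  16/130  17/134  19/200  17/138  15/129   9/118
306 123/ 95 123/ 96 122/ 92 120/ 93  18/122  14/130  15/132  16/130 123/118 118/ 96 116/ 94
308 122/ 95 122/ 95 124/ 96 118/ 96  13/122 160/108 126/100 119/ 93 112/139 118/ 94 116/ 91
310 126/ 96 120/ 95 119/ 95 121/ 94  16/122 119/ 92 115/ 92 119/ 92 116/ 94 116/ 95 118/ 95
```

Call:
carry_out(series=[0,0,0.44,0,0,0,0.36,0,0,0.44,0,0,0,0.36,0,0,0.43,0,0,0,0.36,0,0,0,0,0,0,0.36])

```text
time_s: 5.38
eef_pos: [517.0, -355.4, 41.5]
ee_rot: [-2.429, -1.99, 0.0]
force: [0.4, -0.4, 0.2]
grip_width: 31.7
gripper_force: 0.0
```

Call:
carry_out(series=[0,0,0,0,0,0,0,0,0,0,0,0,0,0,0,0,0,0,0,0,0,0,0,0,0,0,0,0], newtons=25)

```text
time_s: 5.88
eef_pos: [517.6, -356.1, 42.7]
ee_rot: [2.429, 1.989, 0.0]
force: [0.7, -0.1, 3.8]
grip_width: 9.2
gripper_force: 24.3
```

```bash
python3 - <<'E'
from h import *
to((516.5,-355.6,160))
save('scene','s3')
g=cv2.cvtColor(cv2.imread('pics/s3.png'),cv2.COLOR_BGR2HSV)
for v in range(262,312,2): print(v,' '.join(f'{g[v,u,0]:3d}/{g[v,u,2]:3d}' for u in range(281,332,4)))
E
```

```text
t 5.88 p [ 517.6 -356.1   42.7] psi -0.198 zaxis [ 0.001 -0.001 -1.   ] w 9.2 F [ 0.7 -0.1  3.8] g 24.3 j [-0.79  0.66  1.29  0.    1.19 -0.59]
-> (516.5, -355.6, 160) [ 0.003 -0.026 -2.933]
262   9/ 72   8/ 66  11/ 62   6/ 62   8/ 59  10/ 59   7/ 63  13/ 58  13/ 76   8/ 78   8/ 72   9/ 74   0/ 75
264   9/ 70  13/ 64   9/ 65   5/ 61  11/ 57   7/ 57   8/ 59   4/ 60   8/ 62   6/ 73   3/ 72  12/ 60  11/ 63
266  11/ 68   9/ 67  11/ 65   8/ 61   6/ 60   9/ 60   4/ 57  10/ 58   4/ 59   9/ 59  10/ 66  15/135  14/140
268  11/ 71   8/ 64  12/ 60   8/ 59   5/ 60   8/ 56   9/ 61   9/ 62  14/ 66  15/ 83  17/158  17/225  17/171
270  11/ 67   8/ 62   8/ 63   7/ 61  12/ 65  13/ 72  16/ 75  17/ 87  18/ 78  14/ 64  17/228  17/236  16/154
272  12/ 70   9/ 65  13/ 71  15/ 79  18/ 93  17/171  15/ 75  12/ 63  11/ 60   3/ 70  17/180  17/192  13/109
274  11/ 80   9/ 62  16/ 93  17/ 93  14/ 79  17/224   8/ 63  15/ 82   0/ 76   4/ 71   8/ 81  10/102   9/ 90
276  19/115  12/ 73  14/ 71   9/ 62   9/ 61  16/171  11/ 68  12/ 79  10/ 63   8/ 61  11/ 73  12/ 92   7/ 66
278  17/205  15/ 98  16/ 92  10/ 62   9/ 65  
[... 1090 characters left out ...]
/ 51  17/121  17/131  16/125  18/130 115/ 85  16/211
300 122/109 117/ 94 122/ 89   8/ 62   9/ 61  13/111   9/ 62  16/127  19/131  16/153  13/129 118/ 84   8/135
302 123/ 99 118/ 93 118/ 88 178/ 58  10/ 67  17/129  13/107  17/130  20/162  21/175  15/123 120/ 85 118/ 92
304 122/ 91 122/ 92 121/ 94 127/ 76  15/ 96  18/131  14/130  16/128  16/135   6/129 131/114 115/ 85 113/118
306 118/ 94 123/ 94 121/ 93 116/ 92  18/123  18/128  16/128  17/124 114/149 112/164 111/154 116/ 93 114/101
308 120/ 94 119/ 94 118/ 92 117/ 94  17/122 160/110 120/ 99 118/ 92 112/141 112/128 114/105 115/ 94 115/ 91
310 119/ 94 119/ 94 119/ 94 119/ 92  15/120 115/105 116/ 90 116/ 93 116/ 94 116/ 94 115/ 92 125/ 91 179/144
```

Call:
carry_out(series=[0,0,-0.4,0,0,0,0,0,0,-0.6,0,0,0,0,0,0,-0.6,0,0,0,0,0,0,-0.6,0,0,0,0,0,0,-0.4,0,0,0,0,0,0,0,0,0,0,0])

```text
time_s: 6.68
eef_pos: [517.5, -355.9, 147.0]
ee_rot: [2.429, 1.989, 0.0]
force: [0.0, 1.0, -1.3]
grip_width: 8.8
gripper_force: 24.3
```

Call:
carry_out(series=[0.35,-0.4,0,0,0,0,0,0.55,-0.6,0,0,0,0,0,0.65,-0.7,0,0,0,0,0,0.66,-0.71,0,0,0,0,0,0.75,-0.6,0,0,0,0,0,0.75,-0.6,0,0,0,0,0,0.75,-0.6,0,0,0,0,0,0.6,-0.51,0,0,0,0,0,0,0,0.3,0,0,0,0,0,0,0.6,0,0,0,0])

```text
time_s: 7.92
eef_pos: [372.6, -120.6, 109.3]
ee_rot: [2.429, 1.99, 0.001]
force: [0.9, -0.4, -1.0]
grip_width: 8.9
gripper_force: 24.3
```

```bash
python3 - <<'E'
from m import *
to((372,-120,45),(372,-120,39))
save('scene','s4')
white=lambda h,s,v:(s<70)&(v>150)
q=proj('scene',(397,-125,60+40));print(q)
u,v=q.astype(int)
g=cv2.imread('pics/s4.png')[v-60:v+60,u-80:u+80]
cv2.imwrite('pics/c6.png',cv2.resize(g,None,fx=5,fy=5,interpolation=cv2.INTER_CUBIC));print(u-80,v-60)
E
```

```text
t 7.92 p [ 372.6 -120.6  109.3] psi -0.198 zaxis [ 0.001 -0.001 -1.   ] w 8.9 F [ 0.9 -0.4 -1. ] g 24.3 j [-0.62  0.22  1.86 -0.    1.06 -0.42]
-> (372, -120, 45) [ 0.013 -0.021  1.608]
-> (372, -120, 39) [ 0.   -0.    0.15]
[204.06647323 255.69815043]
124 195
```

View pics/c6.png

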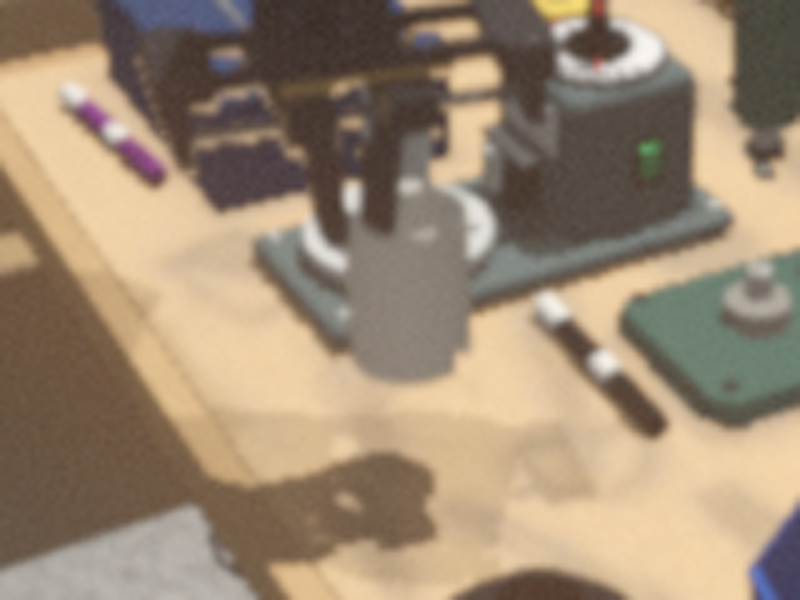

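The core hangs upright from its front wall, bottom at about crop (405,372), with a bottom notch at (470,350). Lowering it to the table.

Call:
carry_out(series=[0,0,0.4,0,0,0,0,0,0,0.5,0,0,0,0,0,0,0.4,0,0,0,0,0,0,0.25,0,0,0,0,0,0,0.1,0,0,0,0,0,0,0.05,0,0,0,0,0,0,0,0,0,0,0])

```text
time_s: 8.85
eef_pos: [372.2, -120.2, 42.2]
ee_rot: [2.43, 1.99, 0.0]
force: [0.2, -0.2, -0.7]
grip_width: 9.1
gripper_force: 24.3
```

Call:
carry_out(series=[0,0,0.05,0,0,0,0,0,0,0.03,0,0,0,0,0,0,0,0,0,0,0])

```text
time_s: 9.22
eef_pos: [372.1, -120.1, 38.8]
ee_rot: [2.43, 1.991, -0.0]
force: [-0.3, 0.2, -0.2]
grip_width: 9.0
gripper_force: 24.3
```

Call:
carry_out(series=[0,0,0.03,0,0,0,0,0,0,0.03,0,0,0,0,0,0,0,0,0,0,0])

```text
time_s: 9.6
eef_pos: [373.5, -120.7, 38.1]
ee_rot: [2.427, 1.988, 0.003]
force: [-1.7, 4.1, 26.1]
grip_width: 8.9
gripper_force: 24.8
```

Call:
carry_out(series=[0,0,-0.04,0,0,0,0,0,0,0,0,0,0,0.3,0,0,0,0,0,0,0.36,0,0,-0.5,0,0,0,0.36,0,0,-0.9,0,0,0,0.36,0,0,-0.9,0,0,0,0.7,0,0.6,-0.3,0,0,0,1,0,-0.6,-0.3,0,0,0,1])

```text
time_s: 10.6
eef_pos: [373.4, -120.7, 154.3]
ee_rot: [2.429, 1.991, 0.001]
force: [-0.8, -0.3, 0.1]
grip_width: 59.5
gripper_force: 0.0
```

```bash
python3 - <<'E'
from m import *
to()
save('scene','s5')
for z in(80,): print(proj('scene',(397,-125,80)),proj('scene',(397,-125,0)))
a=cv2.imread('pics/s5.png');u,v=proj('scene',(397,-125,80)).astype(int)
a=cv2.resize(a[v-30:v+45,u-45:u+45],None,fx=8,fy=8,interpolation=cv2.INTER_CUBIC);cv2.imwrite('pics/c7.png',a);print(u-45,v-30)
E
```

```text
t 10.6 p [ 373.4 -120.7  154.3] psi -0.198 zaxis [ 0.001 -0.001 -1.   ] w 59.5 F [-0.8 -0.3  0.1] g 0.0 j [-0.62  0.16  1.78  0.    1.2  -0.42]
[204.23352007 262.55083689] [204.87911791 289.03490469]
159 232
```

View pics/c7.png

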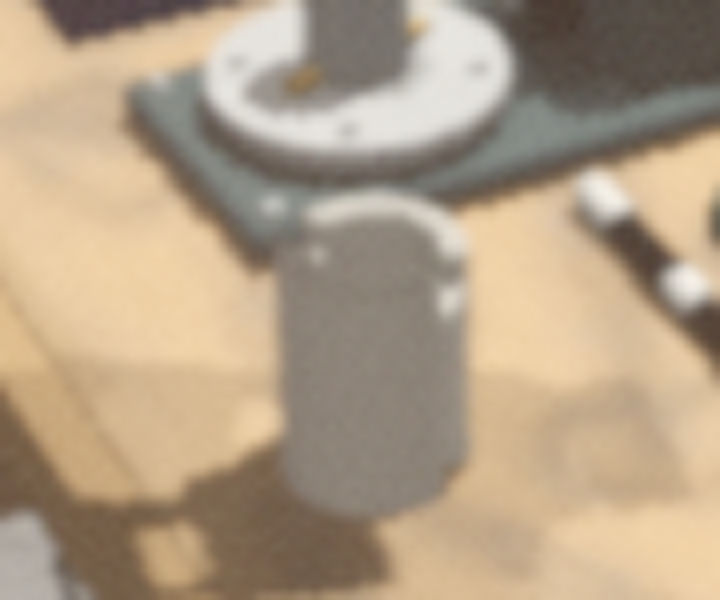

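The core stands upright on the table, centre about crop (373,231), with notches near (455,272) and (298,238), but the arm shades it. I'll move the arm aside and measure notch and pin angles numerically.

Call:
carry_out(series=[0.98,-0.42,0,0,0,0,1,0.98,-0.42,0,0,0,0,1,0.98,-0.42,0,0,0,0,1,0.98,-0.42,0,0,0,0,1,0.98,-0.42,0,0,0,0,1,0.98,-0.42,0,0,0,0,1])

```text
time_s: 11.4
eef_pos: [319.2, 131.7, 153.7]
ee_rot: [-2.431, -1.99, 0.0]
force: [1.0, -0.3, -0.2]
grip_width: 88.1
gripper_force: 0.0
```

```bash
python3 - <<'E'
from m import *
save('scene','s6');save('top','t6')
white=lambda h,s,v:(s<60)&(v>170)
u,v=proj('top',(397,-125,80)).astype(int)
W,P=fit('top','t6',(u-14,v-14,u+14,v+14),white,80);ct,r=circ(W);print('core top',ct,r)
u,v=proj('scene',(397,-125,80)).astype(int)
W,P=fit('scene','s6',(u-20,v-10,u+20,v+12),white,80);print('core sc',circ(W),P.min(0),P.max(0))
# expected pixel of the rim by scene: choose centre via rim leftmost/rightmost/top
S=cv2.imread('pics/s6.png');S=cv2.cvtColor(S,cv2.COLOR_BGR2GRAY).astype(np.float32)
T=cv2.cvtColor(cv2.imread('pics/t6.png'),cv2.COLOR_BGR2GRAY).astype(np.float32)
def prof(n,I,c,r,z):
    th=np.arange(0,360,10);q=np.array([proj(n,(c[0]+r*np.cos(np.radians(t)),c[1]+r*np.sin(np.radians(t)),z)) for t in th]).astype(np.float32)
    return cv2.remap(I,q[:,0][None],q[:,1][None],cv2.INTER_LINEAR)[0].round().astype(int)
print('T',prof('top',T,ct,25.5,80))
for dx in(0,4,8):
  for dy in(0,4,8): print('S',dx,dy,prof('scene',S,ct+(dx,dy),25.5,80))
# brass
for n,f,b in(('top','top0',(210,208,240,238)),('scene','s6',(182,228,226,255))):
  for z in(40,):
    a=load(n,f,*b);h=cv2.cvtColor(a,cv2.COLOR_BGR2HSV).astype(int)
    m=((h[...,0]>10)&(h[...,0]<30)&(h[...,1]>90)&(h[...,2]>60)).astype(np.uint8)
    k,l,st,ce=cv2.connectedComponentsWithStats(m)
    for i in range(1,k):
      if st[i,4]>30: print(n,st[i,4],ray(n,*((ce[i]+.5)/6-.5+np.array(b[:2])),z).round(1))
E
```

```text
core top [ 394.1 -127.4] 30.2
core sc (array([ 398.3, -135.4]), 33.2) [192.58333333 261.58333333] [217.58333333 271.58333333]
T [226 226 233 227 231 236 232 235 236 235 231 219 236 234 230 228 232 231
 230 231 236 229 228 232 234 233 236 234 234 233 235 232 223 216 232 226]
S 0 0 [204 205 208 206 210 211 213 216 226 218 191 140 129 159 197 208 207 202
 205 204 204 207 208 209 213 220 226 222 232 229 205 157 146 177 206 209]
S 0 4 [208 217 218 219 219 224 219 220 217 206 186 140 128 133 149 161 171 185
 198 210 216 221 228 224 222 224 225 219 216 209 182 144 146 175 191 199]
S 0 8 [218 222 221 219 212 207 195 185 176 172 155 143 141 134 127 124 128 146
 180 205 223 232 233 226 214 206 196 184 172 167 147 131 140 161 182 203]
S 4 0 [236 230 226 226 221 218 221 218 219 225 215 187 138 136 189 225 238 241
 238 234 231 231 222 222 226 227 223 229 228 209 159 140 169 210 234 241]
S 4 4 [231 227 221 218 215 212 212 208 212 215 208 184 138 121 147 201 228 237
 240 239 236 232 224 221 224 222 217 218 218 197 149 152 194 226 236 236]
S 4 8 [228 216 208 197 193 191 182 173 173 171 175 161 142 132 129 146 191 219
 237 242 238 228 216 201 191 187 181 176 178 162 140 155 198 225 232 231]
S 8 0 [225 216 206 204 211 218 218 222 221 221 226 211 179 141 147 193 224 231
 228 221 222 217 222 224 226 225 230 228 211 164 143 159 193 217 227 229]
S 8 4 [215 193 183 185 187 190 200 204 202 210 216 215 187 144 131 168 212 231
 233 223 211 203 199 201 206 208 214 223 205 156 145 179 217 235 236 229]
S 8 8 [190 168 158 159 158 160 164 159 159 169 176 186 175 141 125 140 188 223
 234 230 209 187 172 169 172 171 173 181 174 144 157 206 235 240 234 218]
top 1437 [466.4 103.5  40. ]
top 116 [492.6  52.8  40. ]
top 220 [444.1  38.5  40. ]
scene 127 [446.   34.8  40. ]
```

```bash
python3 - <<'E'
from m import *
def prof(n,I,c,r,z,th):
    q=np.array([proj(n,(c[0]+r*np.cos(np.radians(t)),c[1]+r*np.sin(np.radians(t)),z)) for t in th]).astype(np.float32)
    return cv2.remap(I,q[:,0][None],q[:,1][None],cv2.INTER_LINEAR)[0]
th=np.arange(0,360,2)
for n,f in(('top','top0'),('top','t6'),('scene','scene0'),('scene','s5'),('scene','s6')):
    S=cv2.cvtColor(cv2.imread(f'pics/{f}.png'),cv2.COLOR_BGR2HSV)[...,1].astype(np.float32)
    for off in((0,0),(3,0)) if n=='scene' else ((0,0),):
        p=np.mean([prof(n,S,np.array((467.3,45.3))+off,r,40,th) for r in(22,25,28)],0)
        o=[]
        for lo in(-30,150):
            d=(th-lo)%360; k=d<90; w=np.clip(p[k]-np.median(p)-15,0,None); o.append((lo+(d[k]*w).sum()/(w.sum()+1e-9),w.max()))
        print(n,f,off,np.round(o,1))
S=cv2.cvtColor(cv2.imread('pics/scene0.png'),cv2.COLOR_BGR2GRAY).astype(np.float32)
for o in((0,0),(4,0),(4,4)):print(prof('scene',S,np.array((541.5,-360.7))+o,25.5,88,np.arange(0,360,10)).round().astype(int))
to((394,-126,153.7),psi=1.57-(.25-(np.radians(126.5)-np.pi)))
E
```

```text
top top0 (0, 0) [[ 16.8 123.5]
 [195.8 143.2]]
top t6 (0, 0) [[ 16.8 122.1]
 [195.8 148.4]]
scene scene0 (0, 0) [[  6.5  14.2]
 [206.3  55.1]]
scene scene0 (3, 0) [[ 10.1  23.9]
 [202.5  56.1]]Traceback (most recent call last):
  File "<stdin>", line 9, in <module>
  File "<stdin>", line 3, in prof
  File "h.py", line 9, in proj
    c=camera_model(n);p=np.array(c['R'])@np.array(X)+np.array(c['t'])
ValueError: time passes only in moves, steps and waits
```

```bash
sed -i 's/^def ray/import functools\ncamera_model=functools.lru_cache(camera_model)\ndef ray/' h.py; python3 - <<'E'
from m import *
def prof(n,I,c,r,z,th):
    q=np.array([proj(n,(c[0]+r*np.cos(np.radians(t)),c[1]+r*np.sin(np.radians(t)),z)) for t in th]).astype(np.float32)
    return cv2.remap(I,q[:,0][None],q[:,1][None],cv2.INTER_LINEAR)[0]
th=np.arange(0,360,2)
for f,c,z in(('scene0',(541.5,-360.7),88),('s6',(394.1,-127.4),80)):
  S=cv2.cvtColor(cv2.imread(f'pics/{f}.png'),cv2.COLOR_BGR2GRAY).astype(np.float32)
  for off in((0,0),(2,0),(4,0),(4,2)):
    p=prof('scene',S,np.array(c)+off,25.5,z,th);o=[]
    for lo in(85,265):
        d=(th-lo)%360;k=d<90;w=np.clip(190-p[k],0,None);o.append(lo+(d[k]*w).sum()/(w.sum()+1e-9))
    print(f,off,np.round(o,1),round(sum(o)/2-90,1))
to((394,-126,153.7),psi=1.57-(.285-(np.radians(126.5)-np.pi)))
E
```

```text
scene0 (0, 0) [130.1 307.2] 128.7
scene0 (2, 0) [131.8 304.8] 128.3
scene0 (4, 0) [134.6 302.1] 128.4
scene0 (4, 2) [129.4 290.5] 119.9
s6 (0, 0) [118.1 317.6] 127.9
s6 (2, 0) [121.4 313.1] 127.3
s6 (4, 0) [125.2 309. ] 127.1
s6 (4, 2) [127.1 307. ] 127.1
t 11.5 p [318.3 133.  153.6] psi -0.194 zaxis [-0.001  0.001 -1.   ] w 88.0 F [-0.1 -0.7  0.6] g 0.0 j [0.05 0.07 1.89 0.   1.18 0.24]
turn z -5.2 j6 after -0.3
-> (394, -126, 153.7) [-6.731 -0.451 -0.007]
```

Call:
carry_out(series=[0,0,0,0,0,-0.9,1,0,0,0,0,0,-0.9,1,0,0,0,0,0,-0.9,1,0,0,0,0,0,-0.9,1,0,0,0,0,0,-0.85,1,0,0,0,0,0,-0.85,1,-0.9,-0.17,0,0,0,0,1,-0.95,-0.17,0,0,0,0,1,-0.95,-0.17,0,0,0,0,1,-0.95,-0.19,0,0,0,0,1])

```text
time_s: 12.75
eef_pos: [345.8, -21.9, 153.7]
ee_rot: [-1.793, -2.579, 0.0]
force: [0.6, 0.5, -0.2]
grip_width: 88.2
gripper_force: 0.0
```

Call:
carry_out(series=[-0.95,-0.18,0,0,0,0,1,-0.95,-0.18,0,0,0,0,1,-0.95,-0.18,0,0,0,0,1,-0.95,-0.18,0,0,0,0,1,-0.9,-0.18,0.2,0,0,0,1,-0.95,-0.18,0.2,0,0,0,1,-0.89,-0.18,0.4,0,0,0,1,0,0,0.8,0,0,0,1,0,0,0.8,0,0,0,1,0,0,0.5,0,0,0,1])

```text
time_s: 14.0
eef_pos: [388.9, -283.0, 36.1]
ee_rot: [-1.792, -2.578, -0.001]
force: [0.1, -0.2, -0.2]
grip_width: 88.4
gripper_force: 0.0
```

```bash
python3 - <<'E'
from h import *
to((389,-280.5,20),psi=.361)
E
```

```text
t 14.0 p [ 388.9 -283.    36.1] psi 0.356 zaxis [-0.002  0.002 -1.   ] w 88.4 F [ 0.1 -0.2 -0.2] g 0.0 j [-0.88  0.47  1.73 -0.    0.95 -1.23]
turn z -0.05 j6 after -1.24
-> (389, -280.5, 20) [0.058 0.025 0.403]
```

Call:
carry_out(series=[0.06,0.02,0.4,0,0,0,1,0,0,0.2,0,0,0,1,0,0,0.06,0,0,0,1,0,0,0.03,0,0,0,1,0,0,0,0,0,0,1])

```text
time_s: 14.62
eef_pos: [389.9, -280.4, 10.7]
ee_rot: [1.792, 2.58, -0.0]
force: [0.0, 0.8, -0.4]
grip_width: 88.6
gripper_force: 0.0
```

Call:
carry_out(series=[0,0,0.05,0,0,0,1,0,0,0.04,0,0,0,1,0,0,0,0,0,0,1])

```text
time_s: 15.0
eef_pos: [389.7, -280.1, 6.7]
ee_rot: [-1.792, -2.58, -0.0]
force: [0.3, -0.6, 0.5]
grip_width: 87.9
gripper_force: 0.0
```

Call:
carry_out(series=[0,0,0.04,0,0,0,1,0,0,0.03,0,0,0,1,0,0,0,0,0,0,1])

```text
time_s: 15.38
eef_pos: [389.7, -280.1, 3.8]
ee_rot: [-1.792, -2.58, -0.0]
force: [0.6, 0.1, -0.2]
grip_width: 88.2
gripper_force: 0.0
```

Call:
carry_out(series=[0,0,0.07,0,0,0,1,0,0,0.07,0,0,0,1,0,0,0,0,0,0,1])

```text
time_s: 15.75
eef_pos: [389.6, -280.0, -1.9]
ee_rot: [-1.792, -2.58, -0.0]
force: [0.9, -0.2, -0.4]
grip_width: 88.0
gripper_force: 0.0
```

Call:
carry_out(series=[0,0,0.07,0,0,0,1,0,0,0.07,0,0,0,1,0,0,0.06,0,0,0,1,0,0,0,0,0,0,1])

```text
time_s: 16.25
eef_pos: [389.7, -280.0, -9.9]
ee_rot: [-1.792, -2.58, -0.0]
force: [0.7, -0.2, -0.0]
grip_width: 88.2
gripper_force: 0.0
```

```bash
python3 - <<'E'
from h import *
to()
save('scene','s7');save('top','t7')
p=get_obs()['eef_pos'];y=np.array([np.cos(.356),np.sin(.356),0])
for r in(-61,-44,44,61): print(r,proj('scene',p+r*y).round(1),proj('scene',p+r*y+[0,0,27]).round(1))
u,v=proj('scene',(388,-280,15)).astype(int)
a=cv2.imread('pics/s7.png')[v-70:v+35,u-65:u+65]
cv2.imwrite('pics/c8.png',cv2.resize(a,None,fx=5.5,fy=5.5,interpolation=cv2.INTER_CUBIC));print(u-65,v-70)
E
```

```text
t 16.25 p [ 389.7 -280.    -9.9] psi 0.357 zaxis [-0.  0. -1.] w 88.2 F [ 0.7 -0.2 -0. ] g 0.0 j [-0.87  0.55  1.77  0.    0.82 -1.23]
-61 [212.  343.7] [211.8 334.2]
-44 [217.3 339.7] [217.2 330.2]
44 [243.  320.1] [243.2 310.9]
61 [247.7 316.5] [247.9 307.4]
164 251
```

View pics/c8.png

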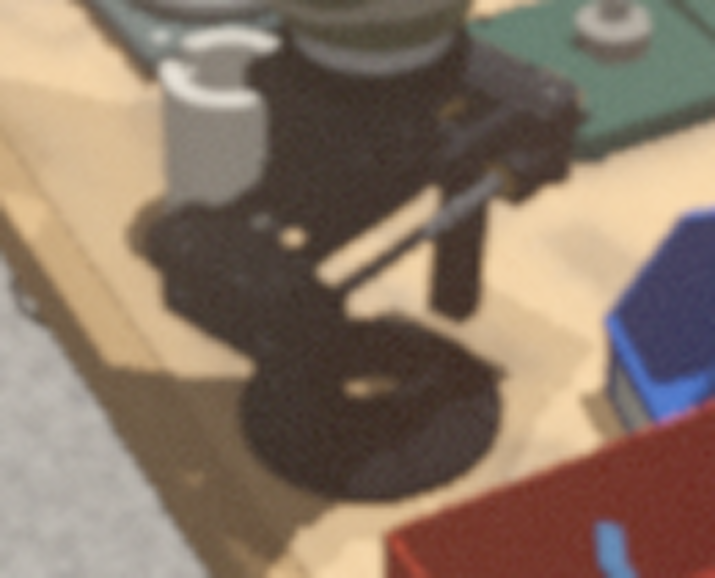

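The picture shows the right fingertip at crop (455,315), about 27 mm above its reported height and hovering over the flange disc. So the reported TCP reads low. I keep probing gently.

Call:
carry_out(series=[0,0,0.05,0,0,0,1,0,0,0.05,0,0,0,1,0,0,0.03,0,0,0,1,0,0,0,0,0,0,1])

```text
time_s: 16.85
eef_pos: [389.7, -280.1, -15.0]
ee_rot: [-1.792, -2.58, -0.0]
force: [-0.8, 0.0, 0.4]
grip_width: 88.2
gripper_force: 0.0
```

Call:
carry_out(series=[0,0,0.03,0,0,0,1,0,0,0.03,0,0,0,1,0,0,0,0,0,0,1])

```text
time_s: 17.23
eef_pos: [389.7, -280.1, -17.3]
ee_rot: [-1.792, -2.58, -0.0]
force: [-0.2, 0.1, -0.3]
grip_width: 88.3
gripper_force: 0.0
```

Call:
carry_out(series=[0,0,0.03,0,0,0,1,0,0,0.02,0,0,0,1,0,0,0,0,0,0,1])

```text
time_s: 17.6
eef_pos: [389.7, -280.1, -19.3]
ee_rot: [-1.792, -2.58, -0.0]
force: [-0.7, 0.3, 0.7]
grip_width: 88.2
gripper_force: 0.0
```

Call:
carry_out(series=[0,0,0.04,0,0,0,1,0,0,0.02,0,0,0,1,0,0,0,0,0,0,1])

```text
time_s: 17.98
eef_pos: [389.7, -280.1, -21.7]
ee_rot: [-1.792, -2.58, -0.0]
force: [0.0, 0.2, -0.6]
grip_width: 88.2
gripper_force: 0.0
```

Call:
carry_out(series=[0,0,0.03,0,0,0,1,0,0,0.02,0,0,0,1,0,0,0,0,0,0,1])

```text
time_s: 18.35
eef_pos: [389.7, -280.1, -23.7]
ee_rot: [-1.792, -2.58, -0.0]
force: [0.1, -0.1, 0.1]
grip_width: 88.2
gripper_force: 0.0
```

Call:
carry_out(series=[0,0,0.03,0,0,0,1,0,0,0.03,0,0,0,1,0,0,0,0,0,0,1])

```text
time_s: 18.73
eef_pos: [389.7, -280.1, -26.2]
ee_rot: [-1.792, -2.58, -0.0]
force: [-0.1, -0.2, 0.0]
grip_width: 88.3
gripper_force: 0.0
```

```bash
python3 - <<'E'
from h import *
to()
save('scene','s8')
for f in('s7','s8'):
  g=cv2.cvtColor(cv2.imread(f'pics/{f}.png'),cv2.COLOR_BGR2HSV)
  for u in(243,245,247,249,251): print(f,u,g[298:326,u,2])
E
```

```text
t 18.73 p [ 389.7 -280.1  -26.2] psi 0.357 zaxis [-0.  0. -1.] w 88.3 F [-0.1 -0.2  0. ] g 0.0 j [-0.87  0.58  1.79 -0.    0.78 -1.23]
s7 243 [ 96  96  91  83  82  80  78  74  79 111 155 178 166 122  80  66  67  64
  68  70  71  70  68  70  63  69  67  67]
s7 245 [ 69  68  72  67  72  67  67  69  71  76 106 161 178 163 120  79  69  66
  66  64  65  68  66  68  70  65  74  75]
s7 247 [ 68  72  69  67  70  68  68  71  67  71  80 124 175 185 166 122  81  66
  65  63  64  70  65  63  67  71  76  74]
s7 249 [ 72  69  69  68  72  72  67  72  71  87 129 175 197 197 194 179 148 103
  72  67  66  66  66  69  64  67  73  72]
s7 251 [140 146 149 152 146 142 147 155 168 186 198 205 208 205 203 198 191 159
 110  80  71  66  71  65  68  75  76  77]
s8 243 [109  92  81  87  92  94  91  85  74  71  67  65  67  69  61  64  64  59
  65  63  68  63  65  66  61  60  60  65]
s8 245 [86 67 67 64 65 65 69 66 62 68 65 65 67 67 67 67 59 64 64 64 60 61 69 65
 65 70 70 70]
s8 247 [72 68 66 67 64 67 63 62 67 63 63 69 65 63 65 69 61 65 65 63 65 66 62 65
 67 72 72 73]
s8 249 [69 69 66 66 67 64 68 65 70 67 69 67 65 70 75 75 74 68 65 64 63 62 62 65
 64 67 73 73]
s8 251 [ 96 103 119 119 117 122 127 131 133 134 143 148 154 163 172 168 141 104
  81  69  65  64  68  64  68  74  74  71]
```

Call:
carry_out(series=[0,0,0.03,0,0,0,1,0,0,0.03,0,0,0,1,0,0,0,0,0,0,1])

```text
time_s: 19.15
eef_pos: [389.8, -280.2, -28.0]
ee_rot: [1.792, 2.58, -0.0]
force: [-0.7, 1.2, 7.8]
grip_width: 88.0
gripper_force: 3.8
```

Call:
carry_out(series=[0,0,0.03,0,0,0,1,0,0,0.02,0,0,0,1,0,0,0,0,0,0,1])

```text
time_s: 19.52
eef_pos: [389.8, -280.3, -28.1]
ee_rot: [1.791, 2.579, -0.001]
force: [-6.2, 5.4, 34.9]
grip_width: 87.9
gripper_force: 17.5
```

Contact with the disc (z=6) came at reported −28, so the true tip height is reported + 34 mm. I'll use that from here on. Next is the core, gripped with the true tip 46 mm above its bottom.

Call:
carry_out(series=[0,0,-0.3,0,0,0,1,0,0,-0.8,0,0,0,1,0,0,-0.8,0,0,0,1,0,0,-0.75,0,0,0,1,0.885,0.37,0,0,0,0,1,0.885,0.37,0,0,0,0,1,0.885,0.37,0,0,0,0,1,0.885,0.37,0,0,0,0,1,0,0,0,0,0,0,1])

```text
time_s: 20.65
eef_pos: [395.4, -124.9, 75.7]
ee_rot: [-1.788, -2.582, -0.0]
force: [-0.3, -0.2, -0.1]
grip_width: 88.0
gripper_force: 0.0
```

```bash
python3 - <<'E'
from h import *
to((396,-126.6,12))
E
```

```text
t 20.65 p [ 395.4 -124.9   75.7] psi 0.36 zaxis [-0.001  0.    -1.   ] w 88.0 F [-0.3 -0.2 -0.1] g 0.0 j [-0.59  0.31  1.85  0.    0.98 -0.95]
-> (396, -126.6, 12) [-4.500e-02 -1.000e-03  1.591e+00]
```

Descend and grip gently first (12 N), keeping the core standing.

Call:
carry_out(series=[-0.04,0,0.5,0,0,0,1,0,0,0.6,0,0,0,1,0,0,0.49,0,0,0,1,0,0,0,0,0,0,1,0,0,0,0,0,0,0.6,0,0,0,0,0,0,0.6,0,0,0,0,0,0,0.6], newtons=12)

```text
time_s: 21.52
eef_pos: [396.6, -128.5, 12.4]
ee_rot: [1.791, 2.579, 0.0]
force: [1.7, 0.1, 1.3]
grip_width: 60.0
gripper_force: 0.8
```

Call:
carry_out(series=[0,0,0,0,0,0,0.6,0,0,0,0,0,0,0.6], newtons=25)

```text
time_s: 21.78
eef_pos: [396.6, -128.5, 12.4]
ee_rot: [1.791, 2.579, -0.0]
force: [-0.2, 0.8, 7.2]
grip_width: 59.2
gripper_force: 25.0
```

Call:
carry_out(series=[0,0,-0.6,0,0,0,0.5,0,0,-0.8,0,0,-1,0.5,0,0,-0.8,0,0,-1,0.5,0,0,-0.8,0,0,-1,0.5,0,0,-0.8,0,0,-1,0.5,0,0,0,0,0,-1,0.5,0,0,0,0,0,-1,0.5,0,0,0,0,0,-1,0.5,0,0,0,0,0,-1,0.5,0,0,0,0,0,-1,0.5])

```text
time_s: 23.02
eef_pos: [396.0, -128.1, 163.7]
ee_rot: [-0.42, -3.113, -0.001]
force: [-0.0, 1.3, -0.7]
grip_width: 59.2
gripper_force: 25.0
```

Call:
carry_out(series=[0,0,0,0,0,-1,0.5,0,0,0,0,0,-1,0.5,0,0,0,0,0,-0.5,0.5,0,0,0,0,0,0,0.5])

```text
time_s: 23.52
eef_pos: [396.1, -128.1, 163.8]
ee_rot: [-0.016, -3.141, -0.001]
force: [-0.8, -0.2, -1.1]
grip_width: 59.0
gripper_force: 25.0
```

```bash
python3 - <<'E'
from h import *
to((468,45,166),psi=.36+np.radians(16.3+180-127.3))
E
```

```text
t 23.52 p [ 396.1 -128.1  163.8] psi 1.561 zaxis [-0.001  0.    -1.   ] w 59.0 F [-0.8 -0.2 -1.1] g 25.0 j [-0.6   0.19  1.71 -0.    1.25 -2.16]
turn z -0.04 j6 after -2.16
-> (468, 45, 166) [-1.769  4.339 -0.055]
```

Call:
carry_out(series=[-0.2,0.5,-0.05,0,0,0,0.5,-0.35,0.85,0,0,0,0,0.5,-0.35,0.85,0,0,0,0,0.5,-0.35,0.85,0,0,0,0,0.5,-0.35,0.85,0,0,0,0,0.5,-0.17,0.44,0,0,0,0,0.5,0,0,0,0,0,0,0.5])

```text
time_s: 24.4
eef_pos: [468.8, 45.4, 165.7]
ee_rot: [-0.014, -3.141, -0.0]
force: [0.2, -0.7, -0.9]
grip_width: 58.8
gripper_force: 25.0
```

```bash
python3 - <<'E'
from m import *
to((468,45,150))
save('scene','s9')
# core silhouette in scene vs post: bottom of core axis column estimate
a=cv2.imread('pics/s9.png');b=cv2.imread('pics/s6.png')
p=get_obs()['eef_pos']
for z in(p[2]-12.4,p[2]-12.4+40):print('core axis pred',proj('scene',(p[0],p[1],z)).round(1))
print('spindle pred',proj('scene',(468,45,136)).round(1),proj('scene',(468,45,60)).round(1))
g=cv2.cvtColor(a,cv2.COLOR_BGR2HSV)
for v in(185,190,195,200,205,210,215,220,225,230,235):print(v,' '.join(f'{g[v,u,1]}/{g[v,u,2]}' for u in range(184,226,2)))
E
```

```text
t 24.4 p [468.8  45.4 165.7] psi 1.562 zaxis [-0.001  0.    -1.   ] w 58.8 F [ 0.2 -0.7 -0.9] g 25.0 j [-0.16  0.28  1.57 -0.    1.29 -1.72]
-> (468, 45, 150) [ 0.02  -0.011  0.392]
core axis pred [201.5 202.5]
core axis pred [201.2 189.3]
spindle pred [201.4 208.1] [202. 232.]
185 92/125 91/123 89/121 13/117 29/131 29/130 29/130 31/132 31/132 28/128 52/83 57/67 66/66 80/67 97/89 102/108 101/106 101/109 95/113 98/120 98/143
190 88/125 86/124 89/126 13/118 29/130 31/130 35/132 29/130 33/133 31/130 53/82 83/68 73/70 72/71 94/166 89/221 85/228 79/233 78/234 78/236 77/236
195 88/128 88/131 86/127 18/130 33/130 33/131 27/130 32/134 30/134 30/135 29/132 30/129 30/134 34/141 65/193 75/235 76/237 76/238 75/239 75/238 74/237
200 8/152 29/139 86/127 31/147 35/132 29/130 32/134 32/134 25/131 31/133 32/135 32/135 30/135 33/140 65/195 77/235 77/238 77/239 78/239 78/239 76/239
205 85/126 92/125 89/126 71/126 25/130 71/129 11/119 33/133 30/137 32/136 32/134 33/131 41/138 33/131 43/106 71/155 78/235 76/239 77/240 78/235 77/172
210 89/120 78/118 69/111 61/100 52/93 48/80 27/104 20/130 20/129 27/115 23/110 28/110 33/108 34/89 33/78 85/196 77/238 78/239 76/239 78/234 70/154
215 33/70 25/70 40/70 28/72 26/69 29/71 21/95 28/109 27/113 23/113 25/113 25/113 38/120 43/112 39/84 81/213 77/238 77/238 79/237 76/231 74/148
220 28/74 31/74 33/69 35/73 32/71 39/72 21/95 27/113 25/113 29/114 31/115 29/113 19/119 26/99 34/82 77/208 78/233 77/234 80/203 70/153 42/108
225 44/75 31/73 25/72 29/71 32/72 31/75 28/100 27/112 27/115 27/115 24/115 29/115 23/123 33/102 38/93 74/199 73/225 74/231 64/191 21/136 36/107
230 31/75 38/74 38/74 36/78 39/91 65/126 55/130 29/114 24/115 29/116 31/116 28/120 27/122 67/202 73/229 73/225 69/207 63/191 44/140 33/117 49/98
235 69/221 66/224 36/224 16/217 11/206 11/204 13/178 28/118 29/115 29/114 26/117 30/118 27/123 78/166 44/191 14/205 11/206 13/198 18/155 50/92 76/84
```

```bash
python3 - <<'E'
from m import *
from scipy.ndimage import gaussian_filter1d as gf
def edges(f,rows,lo,hi,ch=1):
    I=cv2.cvtColor(cv2.imread(f'pics/{f}.png'),cv2.COLOR_BGR2LAB).astype(float);o=[]
    for v in rows:
        d=np.linalg.norm(np.gradient(gf(I[v],0.7,axis=0),axis=0),axis=1)
        r=[]
        for a,b in(lo,hi):
            k=np.arange(a,b);m=a+np.argmax(d[a:b]);kk=np.arange(m-1,m+2);r.append((kk*d[kk]).sum()/d[kk].sum())
        o.append((v,round(r[0],1),round(r[1],1),round(sum(r)/2,2)))
    return o
for f in('scene0','s6'):
  for e in edges(f,range(212,236,3),(192,201),(205,213)):print(f,e,end=' ')
  print()
for e in edges('s9',range(190,204,2),(185,194),(207,217)):print('core',e,end=' ')
print()
for z in(32,60,80,110,130,136,170,190):print(z,proj('scene',(468,45,z)).round(1),proj('scene',(468.8,45.4,z)).round(1))
E
```

```text
scene0 (212, np.float64(195.9), np.float64(210.0), np.float64(202.94)) scene0 (215, np.float64(195.9), np.float64(212.5), np.float64(204.17)) scene0 (218, np.float64(195.8), np.float64(212.5), np.float64(204.19)) scene0 (221, np.float64(195.9), np.float64(212.5), np.float64(204.22)) scene0 (224, np.float64(195.8), np.float64(212.5), np.float64(204.19)) scene0 (227, np.float64(195.1), np.float64(209.1), np.float64(202.12)) scene0 (230, np.float64(192.9), np.float64(209.2), np.float64(201.04)) scene0 (233, np.float64(196.8), np.float64(209.2), np.float64(203.01)) 
s6 (212, np.float64(195.9), np.float64(210.0), np.float64(202.95)) s6 (215, np.float64(195.9), np.float64(212.5), np.float64(204.18)) s6 (218, np.float64(195.9), np.float64(212.5), np.float64(204.22)) s6 (221, np.float64(195.9), np.float64(212.5), np.float64(204.19)) s6 (224, np.float64(195.8), np.float64(212.5), np.float64(204.19)) s6 (227, np.float64(195.1), np.float64(209.1), np.float64(202.11)) s6 (230, np.float64(192.9), np.float64(209.2), np.float64(201.05)) s6 (233, np.float64(196.8), np.float64(209.8), np.float64(203.33)) 
core (190, np.float64(189.9), np.float64(211.9), np.float64(200.87)) core (192, np.float64(189.9), np.float64(211.9), np.float64(200.87)) core (194, np.float64(189.2), np.float64(211.9), np.float64(200.55)) core (196, np.float64(189.2), np.float64(211.9), np.float64(200.56)) core (198, np.float64(189.2), np.float64(211.9), np.float64(200.55)) core (200, np.float64(186.1), np.float64(211.9), np.float64(199.0)) core (202, np.float64(189.2), np.float64(212.0), np.float64(200.58)) 
32 [202.3 240.6] [202.5 240.4]
60 [202. 232.] [202.2 231.9]
80 [201.9 225.8] [202.1 225.7]
110 [201.6 216.4] [201.8 216.3]
130 [201.5 210. ] [201.7 209.9]
136 [201.4 208.1] [201.6 208. ]
170 [201.1 197. ] [201.4 196.9]
190 [201.  190.4] [201.2 190.3]
```

Scene edges give the post axis at u≈202.7 and the held core at u≈200.7, against about 0.6 px expected. So the core is a few mm short in x; I shift it and start lowering.

Call:
carry_out(series=[-0.07,-0.02,0.2,0,0,0,0.5,0,0,0.2,0,0,0,0.5,0,0,0.1,0,0,0,0.5,0,0,0.07,0,0,0,0.5,0,0,0,0,0,0,0.5])

```text
time_s: 25.08
eef_pos: [471.6, 43.7, 143.0]
ee_rot: [-0.016, -3.141, -0.0]
force: [0.2, 0.1, -1.8]
grip_width: 58.8
gripper_force: 25.0
```

Call:
carry_out(series=[0,0,0.07,0,0,0,0.5,0,0,0.07,0,0,0,0.5,0,0,0,0,0,0,0.5])

```text
time_s: 25.45
eef_pos: [471.7, 44.2, 137.5]
ee_rot: [0.016, 3.141, 0.001]
force: [1.1, 4.0, -1.9]
grip_width: 59.5
gripper_force: 25.0
```

Call:
carry_out(series=[0,0.03,0.06,0,0,0,0.5,0,0,0.06,0,0,0,0.5,0,0,0,0,0,0,0.5])

```text
time_s: 25.82
eef_pos: [471.6, 45.4, 132.5]
ee_rot: [-0.015, -3.141, -0.001]
force: [2.2, 5.1, -2.3]
grip_width: 59.0
gripper_force: 25.0
```

Call:
carry_out(series=[-0.02,0.03,0.06,0,0,0,0.5,0,0,0.06,0,0,0,0.5,0,0,0,0,0,0,0.5])

```text
time_s: 26.2
eef_pos: [472.2, 45.9, 127.6]
ee_rot: [-0.016, -3.141, 0.001]
force: [0.1, -0.0, -0.9]
grip_width: 59.3
gripper_force: 25.0
```

Call:
carry_out(series=[0,0,0.25,0,0,0,0.5,0,0,0.25,0,0,0,0.5,0,0,0.25,0,0,0,0.5,0,0,0,0,0,0,0.5])

```text
time_s: 26.7
eef_pos: [472.0, 46.2, 97.0]
ee_rot: [-0.015, -3.14, -0.0]
force: [0.3, -1.3, -1.1]
grip_width: 59.3
gripper_force: 25.0
```

Call:
carry_out(series=[0,0,0.3,0,0,0,0.5,0,0,0.3,0,0,0,0.5,0,0,0.3,0,0,0,0.5,0,0,0.1,0,0,0,0.5,0,0,0,0,0,0,0.5])

```text
time_s: 27.32
eef_pos: [472.4, 46.2, 57.7]
ee_rot: [-0.016, -3.141, -0.0]
force: [-0.6, 0.5, -1.2]
grip_width: 59.4
gripper_force: 25.0
```

Bottom about 45 mm now, above the pin top (40.5). Small steps past the pin level.

Call:
carry_out(series=[0,0,0.06,0,0,0,0.5,0,0,0.05,0,0,0,0.5,0,0,0.04,0,0,0,0.5,0,0,0,0,0,0,0.5])

```text
time_s: 27.82
eef_pos: [472.4, 46.2, 51.9]
ee_rot: [-0.015, -3.141, 0.0]
force: [-0.5, -0.3, -1.1]
grip_width: 58.9
gripper_force: 25.0
```

Call:
carry_out(series=[0,0,0.04,0,0,0,0.5,0,0,0.04,0,0,0,0.5,0,0,0,0,0,0,0.5])

```text
time_s: 28.2
eef_pos: [472.4, 46.2, 48.6]
ee_rot: [-0.016, -3.141, -0.0]
force: [0.8, -0.1, -1.3]
grip_width: 59.3
gripper_force: 25.0
```

Call:
carry_out(series=[0,0,0.05,0,0,0,0.5,0,0,0.03,0,0,0,0.5,0,0,0,0,0,0,0.5])

```text
time_s: 28.58
eef_pos: [472.4, 46.2, 45.5]
ee_rot: [-0.016, -3.141, -0.0]
force: [0.5, -0.2, -2.0]
grip_width: 59.1
gripper_force: 25.0
```

Call:
carry_out(series=[0,0,0.02,0,0,0,0.5,0,0,0.02,0,0,0,0.5,0,0,0,0,0,0,0.5])

```text
time_s: 28.95
eef_pos: [472.6, 46.1, 44.4]
ee_rot: [0.015, 3.141, -0.0]
force: [-1.6, -0.3, 5.4]
grip_width: 59.3
gripper_force: 25.0
```

Core home at 44.4 with light contact, with no stop at pin height. Release and go to the flange.

Call:
carry_out(series=[0,0,-0.01,0,0,0,0.8,0,0,0,0,0,0,0.9,0,0,0,0,0,0,1,0,0,-0.4,0,0,0,1,0,0,-0.8,0,0,0,1,0,0,-0.8,0,0,0,1,0.1,-0.4,0,0,0,0,1,0.23,-0.9,0,0,0,0,1,0.23,-0.95,0,0,0,0,1,0.23,-0.95,0,0,0,0,1])

```text
time_s: 30.2
eef_pos: [438.4, -83.0, 123.1]
ee_rot: [-0.016, -3.14, -0.001]
force: [0.6, -0.1, -0.3]
grip_width: 88.0
gripper_force: 0.0
```

Call:
carry_out(series=[0.26,-0.95,0,0,0,0,1,0.26,-0.95,0,0,0,0,1,0.26,-0.95,0.4,0,0,0,1,0.26,-0.95,0.5,0,0,0,1,0.24,-0.95,0.5,0,0,0,1,0,-0.2,0.7,0,0,0,1,0,0,0.3,0,0,0,1,0,0,0,0,0,0,1])

```text
time_s: 31.2
eef_pos: [385.8, -278.2, 27.6]
ee_rot: [-0.015, -3.14, -0.003]
force: [-0.3, 0.4, 0.3]
grip_width: 87.9
gripper_force: 0.0
```

```bash
python3 - <<'E'
from m import *
to((389.5,-280.2,-26),psi=1.56)
save('scene','s10')
from scipy.ndimage import gaussian_filter1d as gf
# core top rim height on spindle: white rim in scene, and post protrusion
white=lambda h,s,v:(s<60)&(v>170)
print('pred core top',proj('scene',(471,45.5,112)).round(1),'if 8 high',proj('scene',(471,45.5,120)).round(1), 'post tip',proj('scene',(471,45.5,136)).round(1))
g=cv2.cvtColor(cv2.imread('pics/s10.png'),cv2.COLOR_BGR2HSV)
for v in range(200,246,2):print(v,' '.join(f'{g[v,u,1]}/{g[v,u,2]}' for u in range(186,222,3)))
E
```

```text
t 31.2 p [ 385.8 -278.2   27.6] psi 1.561 zaxis [-0.002  0.002 -1.   ] w 87.9 F [-0.3  0.4  0.3] g 0.0 j [-0.87  0.48  1.75 -0.    0.92 -2.44]
turn z 0.01 j6 after -2.43
-> (389.5, -280.2, -26) [-0.094 -0.051  1.339]
pred core top [202.5 215.4] if 8 high [202.5 212.9] post tip [202.3 207.8]
200 46/112 42/115 46/110 42/109 43/112 39/112 40/109 43/106 53/101 52/94 53/96 50/102
202 43/113 45/114 44/109 43/112 43/112 41/111 44/110 64/87 63/77 62/82 64/84 61/83
204 44/111 46/111 48/112 44/111 47/109 42/108 57/89 60/81 59/86 64/88 64/91 63/93
206 44/111 50/112 46/112 46/112 50/113 47/104 67/80 62/86 70/87 74/89 67/92 60/106
208 48/112 45/113 45/114 47/115 46/111 51/90 71/83 71/83 64/87 62/94 64/96 67/103
210 45/113 48/112 47/113 43/112 47/109 59/82 65/83 65/82 59/90 57/90 69/89 62/99
212 41/105 48/116 49/114 42/109 42/110 65/83 59/82 68/83 68/82 61/83 62/82 64/88
214 31/82 50/112 45/114 49/110 43/112 63/81 69/81 58/84 70/80 69/81 67/76 66/81
216 24/74 30/92 47/114 45/113 51/109 58/79 64/80 70/80 66/81 68/79 69/81 61/80
218 28/74 26/68 51/111 45/114 43/113 66/81 72/78 64/80 68/79 73/77 70/8
[... 383 characters left out ...]
8/78 65/78 69/78 66/77
230 34/76 30/76 23/88 32/136 30/138 32/135 36/122 62/98 72/82 72/78 72/82 81/76
232 65/130 70/178 55/184 31/138 30/137 31/138 30/134 41/117 62/94 77/80 66/77 65/79
234 69/222 41/229 18/214 32/137 29/139 30/137 28/138 31/131 46/112 60/94 65/83 73/80
236 48/234 11/233 9/215 33/138 31/138 31/139 29/140 30/137 32/126 51/104 49/105 58/97
238 20/234 9/224 12/192 34/136 31/140 32/137 32/136 30/138 28/135 51/100 55/97 49/104
240 11/224 21/157 23/155 45/137 35/137 34/136 31/138 34/136 34/136 45/91 62/82 75/82
242 12/205 20/153 20/155 96/135 43/135 30/137 31/140 30/136 30/137 66/77 33/102 58/88
244 17/175 22/159 20/155 34/148 30/136 36/136 30/136 35/133 18/142 63/77 36/91 23/109
```

Call:
carry_out(series=[-0.09,-0.05,0.2,0,0,0,1,0,0,0.4,0,0,0,1,0,0,0.4,0,0,0,1,0,0,0.25,0,0,0,1,0,0,0.08,0,0,0,1,0,0,0,0,0,0,0.5,0,0,0,0,0,0,0.5,0,0,0,0,0,0,0.5], newtons=12)

```text
time_s: 32.25
eef_pos: [390.2, -281.1, -24.5]
ee_rot: [0.015, 3.141, -0.001]
force: [0.1, 0.5, 0.5]
grip_width: 60.6
gripper_force: 0.4
```

Call:
carry_out(series=[0,0,0,0,0,0,0.5,0,0,0,0,0,0,0.5], newtons=25)

```text
time_s: 32.5
eef_pos: [390.1, -281.0, -24.6]
ee_rot: [0.016, 3.141, -0.0]
force: [-0.7, 2.1, 4.3]
grip_width: 54.7
gripper_force: 25.0
```

Call:
carry_out(series=[0,0,-0.4,0,0,0,0.5,0,0,-0.8,0,0,0,0.5,0,0,-0.9,0,0,0,0.5,0,0,-0.9,0,0,0,0.5,0,0,-0.7,0,0,0,0.5,-0.1,0.5,-0.3,0,0,0,0.5,-0.24,0.95,0,0,0,0,0.5,-0.24,0.95,0,0,0,0,0.5,-0.24,0.95,0,0,0,0,0.5,-0.24,0.95,0,0,0,0,0.5])

```text
time_s: 33.75
eef_pos: [433.6, -106.8, 134.3]
ee_rot: [-0.015, -3.14, -0.002]
force: [0.4, -0.2, -2.2]
grip_width: 55.2
gripper_force: 25.0
```

Call:
carry_out(series=[-0.24,0.95,0,0,0,0,0.5,-0.24,0.95,0,0,0,0,0.5,-0.24,0.95,0,0,0,0,0.5,-0.17,0.7,0,0,0,0,0.5,-0.07,0.32,0,0,0,0,0.5,0,0,0,0,0,0,0.5])

```text
time_s: 34.5
eef_pos: [473.5, 45.6, 134.7]
ee_rot: [-0.013, -3.141, -0.0]
force: [1.3, -0.3, -0.9]
grip_width: 55.0
gripper_force: 25.0
```

```bash
python3 - <<'E'
from m import *
to((471,45.9,120),(471,45.9,111))
save('scene','s11')
I=cv2.cvtColor(cv2.imread('pics/s11.png'),cv2.COLOR_BGR2HSV)
p=get_obs()['eef_pos']
print('flange pred',[proj('scene',(p[0],p[1],p[2]+24.6+d)).round(1) for d in(0,6)],'post',proj('scene',(471,45.9,124)).round(1),'core',proj('scene',(471,45.9,80)).round(1))
for v in range(180,240,3):print(v,' '.join(f'{I[v,u,1]}/{I[v,u,2]}' for u in range(174,232,3)))
E
```

```text
t 34.5 p [473.5  45.6 134.7] psi 1.562 zaxis [-0.001  0.    -1.   ] w 55.0 F [ 1.3 -0.3 -0.9] g 25.0 j [-0.15  0.32  1.61 -0.    1.21 -1.72]
-> (471, 45.9, 120) [0.063 0.007 0.367]
-> (471, 45.9, 111) [-0.    -0.     0.225]
flange pred [array([203.1, 200.1]), array([203.1, 198.1])] post [202.4 211.6] core [202.7 225.4]
180 91/101 71/97 19/94 29/96 74/113 23/88 95/99 67/57 54/52 69/70 84/67 68/60 58/57 63/61 81/60 74/62 62/66 55/70 93/77 94/108
183 84/119 91/121 100/123 101/121 101/121 101/121 37/96 60/60 60/55 82/56 64/68 58/62 60/64 81/60 63/65 74/62 77/63 85/66 91/76 106/111
186 89/123 98/120 97/123 94/122 99/124 94/122 99/119 26/58 85/54 68/56 80/67 60/60 71/61 70/66 77/79 107/112 99/152 98/190 96/208 92/216
189 16/141 80/128 97/124 91/123 88/125 95/123 94/122 30/60 90/54 74/55 66/62 64/60 75/65 104/110 95/212 92/222 84/229 80/234 75/234 75/232
192 54/127 92/125 92/127 89/126 93/123 93/113 55/83 70/58 77/56 81/57 61/59 80/64 71/61 65/67 88/127 83/204 76/234 76/234 77/234 115/237
195 86/125 93/126 89/126 93/126 70/98 50/51 55/60 74/55 75/58 105/56 67/61 64/60 74/62 76/67 57/72 60/7
[... 1236 characters left out ...]
1 45/90 32/112
225 35/72 38/68 38/73 30/69 46/67 30/68 60/149 32/129 29/133 27/133 32/134 34/135 33/131 58/153 71/225 74/224 18/131 40/95 28/110 49/89
228 38/74 36/71 35/73 39/72 41/69 33/70 26/89 34/128 31/131 30/134 30/136 35/131 31/130 62/157 74/231 80/221 26/116 59/78 42/91 65/79
231 38/73 43/72 33/70 41/74 36/70 61/112 54/123 31/131 34/134 32/135 32/134 33/133 30/129 43/142 41/166 22/130 32/113 73/77 95/75 78/78
234 38/74 63/110 66/144 71/194 71/216 61/205 30/172 35/130 36/135 32/134 34/135 32/135 33/132 28/148 10/195 16/143 57/85 84/73 89/77 78/75
237 72/212 72/221 72/227 75/231 74/183 33/117 32/118 38/133 34/134 32/135 33/139 34/135 33/132 27/142 11/204 11/205 29/122 57/80 77/80 75/82
```

The image numbers put the core's front rim at v≈218.5, which matches home; 8 mm high would be about 216. The flange is about 3 mm too far in x, so I correct and lower.

Call:
carry_out(series=[0.08,0.01,0.2,0,0,0,0.5,0,0,0.2,0,0,0,0.5,0,0,0.15,0,0,0,0.5,0,0,0.08,0,0,0,0.5,0,0,0.07,0,0,0,0.5,0,0,0,0,0,0,0.5])

```text
time_s: 35.3
eef_pos: [470.9, 45.4, 107.1]
ee_rot: [-0.015, -3.141, -0.0]
force: [0.2, -0.1, -0.8]
grip_width: 55.2
gripper_force: 25.0
```

Call:
carry_out(series=[0,0,0.07,0,0,0,0.5,0,0,0.06,0,0,0,0.5,0,0,0.05,0,0,0,0.5,0,0,0,0,0,0,0.5])

```text
time_s: 35.8
eef_pos: [470.8, 45.4, 99.8]
ee_rot: [-0.016, -3.141, -0.0]
force: [0.1, 0.3, -1.4]
grip_width: 54.9
gripper_force: 25.0
```

Call:
carry_out(series=[0,0,0.06,0,0,0,0.5,0,0,0.06,0,0,0,0.5,0,0,0.04,0,0,0,0.5,0,0,0,0,0,0,0.5])

```text
time_s: 36.3
eef_pos: [470.4, 45.7, 93.2]
ee_rot: [-0.015, -3.14, -0.001]
force: [-2.6, 4.5, -2.3]
grip_width: 54.9
gripper_force: 25.0
```

Call:
carry_out(series=[0,0,0.06,0,0,0,0.5,0,0,0.04,0,0,0,0.5,0,0,0,0,0,0,0.5])

```text
time_s: 36.67
eef_pos: [470.4, 45.8, 89.4]
ee_rot: [-0.015, -3.14, -0.001]
force: [-2.9, 4.8, -0.1]
grip_width: 55.2
gripper_force: 25.0
```

Call:
carry_out(series=[0.015,0.02,0.03,0,0,0,0.5,0,0,0.03,0,0,0,0.5,0,0,0,0,0,0,0.5])

```text
time_s: 37.05
eef_pos: [470.5, 46.0, 87.4]
ee_rot: [0.015, 3.141, -0.001]
force: [-2.4, 2.0, 3.4]
grip_width: 55.0
gripper_force: 25.0
```

Call:
carry_out(series=[0.01,0.01,0.02,0,0,0,0.5,0,0,0,0,0,0,0.5])

```text
time_s: 37.3
eef_pos: [470.6, 46.1, 87.3]
ee_rot: [0.015, 3.139, -0.002]
force: [-2.5, -0.5, 9.8]
grip_width: 55.2
gripper_force: 25.0
```

Flange seated (contact at exactly the expected height). Release, rise, and measure the knob.

Call:
carry_out(series=[0,0,-0.01,0,0,0,0.8,0,0,0,0,0,0,0.9,0,0,0,0,0,0,0.95,0,0,-0.4,0,0,0,0.95,0,0,-0.7,0,0,0,0.9,0,0,-0.7,0,0,1,0.7,0,0,0,0,0,1,0.6,0,0,0,0,0,1,0.6,0,0,0,0,0,1,0.6,0,0,0,0,0,1,0.6])

```text
time_s: 38.55
eef_pos: [469.9, 46.5, 158.6]
ee_rot: [-0.833, -3.029, 0.0]
force: [0.7, 0.2, -1.2]
grip_width: 52.9
gripper_force: 0.0
```

Call:
carry_out(series=[0,0,0,0,0,1,0.6,0,0,0,0,0,1,0.6,0,0,0,0,0,1,0.6,0,0,0,0,0,1,0.6,0,0,0,0,0,1,0.6,0,0,0,0,0,1,0.6,0,0,0,0,0,1,0.6,0,0,0,0,0,1,0.6,0,0,0,0,0,1,0.6,0,0,0,0,0,1,0.6])

```text
time_s: 39.8
eef_pos: [469.9, 46.6, 158.6]
ee_rot: [-2.236, -2.207, 0.0]
force: [-0.0, 0.0, -0.4]
grip_width: 53.0
gripper_force: 0.0
```

```bash
python3 - <<'E'
from m import *
to()
save('scene','s12')
for n,f,b in(('top','top0',(212,176,236,199)),('top','t6',(212,176,236,199)),('scene','s6',(230,186,258,212)),('scene','s12',(230,186,258,212))):
    a=load(n,f,*b);h=cv2.cvtColor(a,cv2.COLOR_BGR2HSV).astype(int)
    for nm,m in(('red',((h[...,0]<8)|(h[...,0]>172))&(h[...,1]>110)&(h[...,2]>70)),('dark',(h[...,2]<80))):
        k,l,st,ce=cv2.connectedComponentsWithStats(m.astype(np.uint8))
        for i in range(1,k):
            if st[i,4]>60:
                P=np.argwhere(l==i)[:,::-1];W=np.array([ray(n,*((q+.5)/6-.5+np.array(b[:2])),145)[:2] for q in P[::5]])
                e,v=np.linalg.eigh(np.cov(W.T));print(n,f,nm,st[i,4],W.mean(0).round(1),'ang',np.degrees(np.arctan2(v[1,1],v[0,1])).round(1),np.sqrt(e).round(1))
# core/flange check
I=cv2.cvtColor(cv2.imread('pics/s12.png'),cv2.COLOR_BGR2HSV)
print([proj('scene',(470.7,46,z)).round(1) for z in(112,118,142,136)])
for v in range(196,230,2):print(v,' '.join(f'{I[v,u,1]}/{I[v,u,2]}' for u in range(177,232,5)))
E
```

```text
t 39.8 p [469.9  46.6 158.6] psi -0.013 zaxis [-0. -0. -1.] w 53.0 F [-0.   0.  -0.4] g 0.0 j [-0.15  0.29  1.58 -0.    1.27 -0.14]
top top0 red 327 [592.6  38.6] ang 53.7 [2.1 4.9]
top top0 dark 1288 [577.8  16.8] ang 144.2 [13.3 28.9]
top top0 dark 2848 [593.5  47.8] ang 51.0 [ 9.3 10.8]
top top0 dark 334 [578.7  87.4] ang -178.4 [ 0.8 15.5]
top t6 red 325 [592.7  38.6] ang 54.6 [2.1 4.8]
top t6 dark 862 [588.6   4.3] ang 177.1 [ 3.2 22.5]
top t6 dark 2818 [593.4  48.1] ang 51.0 [ 9.2 10.9]
top t6 dark 229 [587.7  87.7] ang -177.9 [ 0.9 11. ]
top t6 dark 93 [558.4  87.1] ang -174.1 [0.8 4.9]
top t6 dark 371 [554.2  45.1] ang 91.8 [ 1.4 12.6]
scene s6 red 234 [597.7  42.3] ang 62.2 [1.5 6.8]
scene s6 dark 383 [576.9   8.4] ang 49.3 [3.1 8.3]
scene s6 dark 62 [574.6  -3.6] ang 67.0 [1.1 2.5]
scene s12 red 237 [597.4  42.4] ang 59.5 [1.4 7.1]
scene s12 dark 1290 [576.1   5.5] ang 58.3 [5.9 9.6]
[array([202.4, 215.4]), array([202.3, 213.5]), array([202.1, 205.8]), array([202.2, 207.7])]
196 88/125 85/126 92/127 90/125 93/126 94/122 75/230 76/236 77/237 76/238 78/229
198 87/123 53/131 9
[... 487 characters left out ...]
5 46/83 78/72 79/68 74/76 82/209 22/129
212 85/114 51/95 57/71 67/69 73/70 85/66 75/65 94/68 86/71 88/131 25/121
214 43/77 34/75 84/67 78/69 82/65 69/67 80/70 78/72 86/68 81/95 31/117
216 35/72 38/81 77/66 73/66 85/63 85/69 82/65 80/70 80/70 88/125 33/115
218 40/71 32/72 67/69 74/69 72/71 74/69 86/71 91/70 69/78 87/190 31/114
220 30/69 40/70 78/78 86/68 74/69 60/76 77/73 62/78 90/105 66/143 46/99
222 39/72 40/71 44/75 67/76 54/75 59/78 65/78 74/76 84/207 49/110 55/84
224 29/70 36/71 34/68 66/132 50/92 54/85 54/90 40/115 75/228 22/130 31/106
226 33/69 36/71 33/69 57/143 35/131 35/132 31/132 37/130 73/227 25/121 32/105
228 42/73 34/74 31/73 35/94 29/132 33/132 37/132 37/130 75/232 34/113 63/85
```

The flange's disc centre is at v≈214 and its hub top at about 206, both as predicted for home. The knob bar lies along about 56°, so θ≈0.95 rad. Align and move over the knob.

Call:
carry_out(series=[0,0,0,0,0,1,0.6,0,0,0,0,0,1,0.6,0,0,0,0,0,1,0.6,0,0,0,0,0,1,0.6,0,0,0,0,0,1,0.6,0.47,0.67,0,0,0,0.5,0.6,0.47,0.67,0,0,0,0,0.6,0.47,0.67,0,0,0,0,0.6,0.47,0.67,0,0,0,0,0.6,0,0,0,0,0,0,0.6])

```text
time_s: 41.1
eef_pos: [601.8, 51.6, 157.8]
ee_rot: [-2.767, -1.487, 0.001]
force: [0.1, 0.8, -0.3]
grip_width: 53.2
gripper_force: 0.0
```

```bash
python3 - <<'E'
from h import *
to((600.8,49.7,92))
E
```

```text
t 41.1 p [601.8  51.6 157.8] psi -0.584 zaxis [-0.001 -0.    -1.   ] w 53.2 F [ 0.1  0.8 -0.3] g 0.0 j [-0.11  0.51  1.22 -0.    1.41  0.47]
-> (600.8, 49.7, 92) [-0.052  0.006  1.644]
```

Call:
carry_out(series=[-0.05,0,0.3,0,0,0,0.6,0,0,0.5,0,0,0,0.6,0,0,0.4,0,0,0,0.6,0,0,0.3,0,0,0,0.6,0,0,0.12,0,0,0,0.6,0,0,0,0,0,0,0.6])

```text
time_s: 41.85
eef_pos: [599.4, 50.0, 94.0]
ee_rot: [-2.768, -1.486, 0.0]
force: [0.3, -0.4, -0.3]
grip_width: 53.1
gripper_force: 0.0
```

Call:
carry_out(series=[0,0,0,0,0,0,0,0,0,0,0,0,0,0,0,0,0,0,0,0,0,0,0,0,0,0,0,0,0,0,0,0,0,0,0], newtons=12)

```text
time_s: 42.48
eef_pos: [599.2, 50.5, 93.9]
ee_rot: [-2.767, -1.485, 0.001]
force: [-2.8, 2.3, 1.6]
grip_width: 12.0
gripper_force: 12.0
```

Call:
carry_out(series=[0,0,0,0,0,0.7,0,0,0,0,0,0,0.9,0,0,0,0,0,0,0.9,0,0,0,0,0,0,0.9,0,0,0,0,0,0,0.9,0,0,0,0,0,0,0.9,0,0,0,0,0,0,0.9,0,0,0,0,0,0,0.9,0,0,0,0,0,0,0.9,0,0,0,0,0,0,0,0])

```text
time_s: 43.72
eef_pos: [598.9, 51.0, 93.9]
ee_rot: [-3.13, -0.246, 0.002]
force: [-3.3, 4.0, 2.0]
grip_width: 11.8
gripper_force: 12.0
```

```bash
python3 - <<'E'
from h import *
to(psi=-1.54)
print(get_obs()['wrist_torque'])
E
```

```text
t 43.73 p [598.9  51.   93.9] psi -1.414 zaxis [-0.001  0.001 -1.   ] w 11.8 F [-3.3  4.   2. ] g 12.0 j [-0.11  0.56  1.32  0.    1.26  1.3 ]
turn z 1.21 j6 after 1.43
[ 0.71499022  0.66945305 -0.00973725]
```

Now the rest in small steps until torque shows the stop.

Call:
carry_out(series=[0,0,0,0,0,0.5,0,0,0,0,0,0,0.5,0,0,0,0,0,0,0.3,0,0,0,0,0,0,0,0])

```text
time_s: 44.22
eef_pos: [598.9, 51.1, 94.0]
ee_rot: [-3.14, -0.034, 0.002]
force: [-2.5, 5.7, 2.1]
grip_width: 11.9
gripper_force: 12.0
```

```bash
python3 - <<'E'
from h import *
to(psi=-1.54)
print(get_obs()['wrist_torque'],get_obs()['joint_torque'][5])
E
```

```text
t 44.23 p [598.9  51.1  94. ] psi -1.549 zaxis [-0.001  0.002 -1.   ] w 11.9 F [-2.5  5.7  2.1] g 12.0 j [-0.11  0.56  1.32  0.    1.26  1.44]
turn z -0.09 j6 after 1.43
[0.71793845 0.64083861 0.1020023 ] 0.21954742725938559
```

Call:
carry_out(series=[0,0,0,0,0,0.4,0,0,0,0,0,0,0.3,0,0,0,0,0,0,0,0])

```text
time_s: 44.6
eef_pos: [598.7, 51.0, 93.9]
ee_rot: [-3.139, 0.08, 0.003]
force: [-4.4, 4.0, 2.1]
grip_width: 12.7
gripper_force: 12.9
```

```bash
python3 - <<'E'
from h import *
to(psi=-1.54)
print(get_obs()['wrist_torque'],get_obs()['joint_torque'][5])
E
```

```text
t 44.6 p [598.7  51.   93.9] psi -1.622 zaxis [-0.002  0.001 -1.   ] w 12.7 F [-4.4  4.   2.1] g 12.9 j [-0.11  0.56  1.32  0.    1.26  1.51]
turn z -0.78 j6 after 1.43
[0.69870942 0.75747048 0.32416626] 0.4529157467186451
```

Stop reached: the torque rises and the bar angle matches zero. Release and withdraw.

Call:
carry_out(series=[0,0,0,0,0,0,0.6,0,0,0,0,0,0,0.6,0,0,0,0,0,0,0.6,0,0,-0.5,0,0,0,0.6,0,0,-0.8,0,0,0,0.6,0,0,-0.8,0,0,0,0.6,0.9,0,0,0,0,0,0.6])

```text
time_s: 45.48
eef_pos: [636.2, 48.2, 181.7]
ee_rot: [3.14, -0.081, 0.009]
force: [1.0, 0.1, -0.2]
grip_width: 52.8
gripper_force: 0.0
```

```bash
python3 - <<'E'
from m import *
to()
save('scene','s13')
for n,f,b in(('scene','s6',(230,186,258,212)),('scene','s13',(230,186,258,212))):
    a=load(n,f,*b);h=cv2.cvtColor(a,cv2.COLOR_BGR2HSV).astype(int)
    m=((h[...,0]<8)|(h[...,0]>172))&(h[...,1]>110)&(h[...,2]>70)
    k,l,st,ce=cv2.connectedComponentsWithStats(m.astype(np.uint8))
    for i in range(1,k):
        if st[i,4]>20:
            P=np.argwhere(l==i)[:,::-1];W=np.array([ray(n,*((q+.5)/6-.5+np.array(b[:2])),145)[:2] for q in P[::3]])
            e,v=np.linalg.eigh(np.cov(W.T));print(f,st[i],W.mean(0).round(1),np.degrees(np.arctan2(v[1,1],v[0,1])).round(1),np.sqrt(e).round(1))
b=cv2.imread('pics/s13.png').astype(int);a=cv2.imread('pics/s12.png').astype(int)
print('flange change s12->s13',np.abs(a-b)[200:245,178:224].mean())
a=cv2.imread('pics/scene0.png').astype(int)
for nm,(x0,y0,x1,y1) in dict(marker=(228,250,258,282),jar=(330,250,346,272),tin=(225,188,245,198),glue=(360,275,378,292)).items():print(nm,np.abs(a-b)[y0:y1,x0:x1].mean().round(1))
E
```

```text
t 45.48 p [636.2  48.2 181.7] psi -1.623 zaxis [ 0.006 -0.001 -1.   ] w 52.8 F [ 1.   0.1 -0.2] g 0.0 j [-0.11  0.55  1.07 -0.    1.51  1.51]
s6 [ 77  51  12  24 234] [597.7  42.3] 61.4 [1.4 6.7]
s6 [ 79 120   6   8  34] [567.1 -12.9] 49.8 [0.6 2.3]
s13 [  0  83  31  16 123] [554.2  31.7] -156.6 [1.1 5.3]
flange change s12->s13 8.516425120772947
marker 16.6
jar 1.2
tin 11.5
glue 1.6
```

```bash
python3 - <<'E'
from m import *
save('top','t13')
for f in('s13',):
    b=(214,186,258,214);a=load('scene',f,*b);h=cv2.cvtColor(a,cv2.COLOR_BGR2HSV).astype(int)
    m=((h[...,0]<8)|(h[...,0]>172))&(h[...,1]>110)&(h[...,2]>70)
    k,l,st,ce=cv2.connectedComponentsWithStats(m.astype(np.uint8))
    for i in range(1,k):
        if st[i,4]>20:
            P=np.argwhere(l==i)[:,::-1];W=np.array([ray('scene',*((q+.5)/6-.5+np.array(b[:2])),145)[:2] for q in P[::3]])
            e,v=np.linalg.eigh(np.cov(W.T));print(f,st[i],W.mean(0).round(1),np.degrees(np.arctan2(v[1,1],v[0,1])).round(1),np.sqrt(e).round(1))
for f in('scene0','s12','s13'):
    b=(224,246,262,286);a=load('scene',f,*b);h=cv2.cvtColor(a,cv2.COLOR_BGR2HSV).astype(int)
    for nm,m in(('dark',h[...,2]<75),('white',(h[...,1]<45)&(h[...,2]>120))):
        k,l,st,ce=cv2.connectedComponentsWithStats(m.astype(np.uint8))
        print(f,nm,[(int(s[4]),(c/6).round(1)) for s,c in zip(st[1:],ce[1:]) if s[4]>150])
for f in('s12','s13'):
    a=load('scene',f,178,196,228,232);h=cv2.cvtColor(a,cv2.COLOR_BGR2HSV).astype(int);m=(h[...,2]<80).astype(np.uint8)
    k,l,st,ce=cv2.connectedComponentsWithStats(m);i=1+np.argmax(st[1:,4]);print(f,st[i],(ce[i]/6).round(1))
E
```

```text
s13 [ 98  83  29  16 117] [554.6  31.9] -156.4 [1.2 5. ]
scene0 dark []
scene0 white [(2201, array([6.6, 2. ])), (4321, array([33.6, 12.9])), (1230, array([10.3, 10.8])), (1077, array([20.6, 21.7]))]
s12 dark []
s12 white [(525, array([12. ,  1.2])), (4277, array([33.6, 12.9])), (1137, array([10.4, 11. ])), (1060, array([20.6, 21.8]))]
s13 dark []
s13 white [(4314, array([33.6, 12.8])), (921, array([10., 11.])), (1069, array([20.6, 21.7]))]
s12 [    0    40   264   176 25040] [19.9 21.3]
s13 [    0    40   264   176 24518] [19.7 21.7]
```

```bash
python3 - <<'E'
from m import *
for f in('s6','s13'):
    a=cv2.imread(f'pics/{f}.png').astype(int);d=a[...,2]-np.maximum(a[...,1],a[...,0])
    print(f)
    for v in range(190,216):print(v,' '.join(f'{d[v,u]:3d}' for u in range(224,256)))
yaw=.028
for r in(0,12,22):
  for z in(146,110):print(r,z,proj('scene',(600-r*np.cos(yaw),50-r*np.sin(yaw),z)).round(1), 'old',proj('scene',(600-r*np.cos(.98),50-r*np.sin(.98),z)).round(1))
E
```

```text
s6
190  29  30  30  28  29  28  28  27  28  27  29  27  28  27  27  27  27  27  26  28  28  29  28  28  29  29  27  27  27  25  25  25
191  30  28  29  27  28  28  28  28  27  27  27  27  28  27  28  28  28  28  27  27  28  28  28  28  29  28  28  27  27  27  26  26
192  29  28  28  28  29  29  29  29  27  26  26  27  27  27  27  27  27  28  26  25  26  28  29  28  28  28  28  27  28  27  27  26
193  30  29  30  30  29  29  29  29  28  26  25  24  25  26  25  27  28  28  24  22  22  27  28  29  27  28  28  28  29  28  28  27
194  29  29  30  29  29  28  29  29  28  27  27  24  23  25  26  27  27  27  28  39  30  28  28  27  29  28  28  28  30  27  27  29
195  29  29  29  30  28  29  29  29  27  27  29  27  27  28  27  26  27  28  39  75  56  29  27  27  28  28  27  28  29  28  28  28
196  28  29  28  28  29  30  30  29  29  29  28  29  27  27  28  26  26  28  44  87  62  30  27  27  27  28  27  28  29  28  30  28
197  30  28  28  28  27  27  29  29  29  27  28  29  28  28  27  26  25  25  35  63  50  29  27  26  26  26  26  28  27  28  28  29
198  29  29  30  29  27  26  27  30  30  
[... 5302 characters left out ...]
   9  10  10   9  10  11   9  10   8   9   8   9   9   7   8   4   3   4
213  15  11   7   6   8   7   8  10  10  12  11   7  11  12  10  10   6   8   7   6   6   7   5   8   6   6   7   8   7   6   6   6
214  15  11   7   7   9   6   7   7   7  11   9  13  10  11  13   7   4   7   7   5   5   7   5   8   7  10   9   8  10   8   8   9
215  14   9   7   6   6   9   7   7   8   9   8  12  10  10  10   9   7   6   7   7   8   9   7  10  10  10   9  10   8   9  10   9
0 146 [242.7 194.5] old [242.7 194.5]
0 110 [242.5 205.6] old [242.5 205.6]
12 146 [239.1 195.4] old [242.3 196.3]
12 110 [238.9 206.6] old [242.1 207.5]
22 146 [236.  196.1] old [242.  197.9]
22 110 [235.9 207.3] old [241.8 209.1]
```

The pointer's red face now runs from (242,194) to (237,196), which matches the zero position. The marker and flange haven't moved, so I'm handing in.

```bash
python3 -c "
from station import sign_off
print(sign_off())"
```

```text
the job is handed in; nothing more can be done
None
```

The winder is ready and handed in at about 46 s: the core is fully home over the drive pin, the flange sits hub-up on it, and the counter knob is back at its zero stop; I touched none of the marker, pin tin, glue stick or jar.

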